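Lay the pony shoes on their checking boards

ROBOT

A 6-joint arm with a two-finger parallel gripper is mounted at the origin on the work surface. World frame = base frame: x ahead of the robot, y to its left, z up, the work surface at z = 0. Lengths are in m, angles in rad, forces in N, time in s.
With the tool pointing down it reaches from about 0.35 to 0.85 m from the base axis. Payload 8.1 kg.
Tool frame: the origin (TCP) lies midway between the tips of the shut fingers; the grasp point (between the pads) lies tcp_to_grasp behind it (tcp_to_grasp is the distance from the TCP to the grasp point, in m); z points along the fingers, x is the direction in which the jaws open and shut, and the axes are right-handed (so a half turn about z gives the same grasp; the last joint's range is limited). The gripper opens to 85 mm and grips with 20 to 120 N. Pads are 22 mm wide; open, the fingers measure 114 mm over their backs; the gripper's body (76 mm by 85 mm) begins 54 mm behind the grasp point. The pads swing forward as they close: fully open they stand 13 mm farther back than shut.
Start: joints at [1.06, 0.13, 1.488, -0, 1.523, -0.085], TCP at [0.248, 0.546, 0.231] pointing down, gripper open.
Joint ranges: [-2.96, 2.96], [-0.89, 2.26], [0.02, 2.5], [-1.34, 4.48], [0, 2.73], [-2.66, 2.66]. Speed limits (rad/s): [2.39, 2.39, 2.79, 3.14, 3.14, 3.14].

INTERFACE

Orientations are given as a rotation vector (axis times angle).
In Python, from rig import * gives the robot as it stands.
- The arm moves only by the tool drive_tool, never from a script. Its argument "plan" is a list of rows, each a list of 3 entries, a list of its own where there are three numbers: the gripper command: -1 is shut, 1 is fully open, values between are in proportion, then the shift along the tool's x, y, z in cm, then the turn about the tool's z in degrees. In form: [[gripper, [x, y, z], twist], ...]. A call has 1 to 20 rows; each row is the pose to reach, as a shift and turn from the pose commanded when the call began, along the tool's axes at that moment; what a row does not reach only later rows make up. A row lasts 1/12 s, in which the tool goes at most 41.7 mm and 7.16 degrees, less where a joint would pass 70% of its speed; a pose out of reach is approached as far as the arm can. A call with a gripper value outside its range is refused whole. The fingers move at their own pace and stop on an object; the grip force is fixed at half the most. Time passes only in rows, so rows that repeat a pose let the fingers close. It gives the time, the measured TCP pose, the force and the opening at its end, in the units of the state.
- state(): the state, without advancing time (a new reading comes with each control period).
- snapshot(name): name is "side" or "top" or "wrist"; returns the picture (384x512x3 uint8, blue, green, red); there is no depth.
- calibration(name): a dict with "fovy" (degrees; the focal length in pixels is half the picture's height over the tangent of half this angle, whatever the lens; pixels are square), "cx", "cy" (the principal point, pixels), "R" (3x3) and "t" (3): a world point X has camera coordinates R X + t. Camera axes: x right, y down, z forward; pixel columns grow to the right and rows downward; lengths in m; the calibration is good to about 2 mm. A picture is of the moment at which its call begins: read the wrist's pose just before it. calibration takes no time and is no camera call; for the wrist camera it gives the pose at the moment of the call.
- finish_job(): hands the job in, once; it reports no verdict.
Trained networks look in the newest picture that a camera, given by its name, has taken for a name from the list of things; names that differ only in an ending like _2 or _b are one class to them, and where a whole thing is asked for, a point or a joint stands for the part that bears it (a point fixed in the world has none). Each returns a list of dicts, best first, with "p" (0 to 1); they miss things now and then, are a little off and sometimes report something else, mostly with a low value. They report only what shows in the picture. A call takes as long as a camera call. They do not tell look-alikes from the thing itself.
- look_for(label, camera): "point" ([x, y, z] in m, in world coordinates, good to about 4 mm: the middle of the surface that is visible of it).
- regions_of(label, camera): "region" (384x512 bool, what is visible of it).
- mark_of(label, camera): "point" ([x, y, z] in m, in world coordinates, good to about 4 mm: a listed point, or the origin of a listed thing).
The state is a dict: "time": time; "joint_positions": joint angles; "qvel": joint speeds; "joint_efforts": joint torques, N m; "tcp_pos": TCP position; "tcp_rot": TCP orientation; "force": force on the tool from outside, world axes, zero at the start; "torque": the same for the moment, N m; "gripper_width": finger opening in m.
Only numpy, scipy, OpenCV 4.12 (cv2) and the standard library are available. Lean on these libraries where they do the work, as an engineer would, in place of code of your own. Each camera call takes 0.05 s, during which the arm holds its last target.

TASK

Four finished aluminium pony shoes lie on the forge table among four plywood checking boards, each marked with the full-size outline of one of them. Lay every shoe flat on the board that shows its own shape, toe on the marked toe, so that it covers the outline, and let go of it. Leave the hammer and the tin of nails where they are.

Things in the scene. Friction and masses are not known exactly. Their poses are not given: they have to be found in the camera images.
- round_shoe: Wide round open horseshoe, 91 x 91 mm, both branches full length. Flat aluminium bar 16 mm wide, 10 mm thick, 110 g. Origin: underside, mid-length on the centre line (no metal there); x to the toe, y to the left branch, z up. Bar's centre line (x, y mm): toe straight, (37, -11) to (37, 11), then each side (30, 24), (17, 34), (2, 37.5), (-14, 36.5), (-28, 32), end (-38, 26).
- bar_shoe: Wide round horseshoe closed by a straight bar across the heels, 91 x 90 mm. Flat aluminium bar 16 mm wide, 10 mm thick, 110 g. Origin: underside, mid-length on the centre line (no metal there); x to the toe, y to the left branch, z up. Bar's centre line (x, y mm): toe straight, (37, -11) to (37, 11), each side (30, 24), (17, 34), (2, 37.5), (-14, 36), (-28, 31), (-37, 22), heel bar along x = -37.
- narrow_shoe: Narrow square-toed open horseshoe, 69 mm wide, 92 long, branches nearly straight. Flat aluminium bar 16 mm wide, 10 mm thick, 110 g. Origin: underside, mid-length on the centre line (no metal there); x to the toe, y to the left branch, z up. Bar's centre line (x, y mm): toe straight, (37, -14) to (37, 14), then each side (21, 23), (4, 26.5), (-12, 26.5), (-26, 25), end (-39, 22).
- short_shoe: Three-quarter shoe: round, but its right branch stops early, 88 x 91 mm. Flat aluminium bar 16 mm wide, 10 mm thick, 110 g. Origin: underside, mid-length on the centre line (no metal there); x to the toe, y to the left branch, z up. Bar's centre line (x, y mm): toe straight, (37, -11) to (37, 11), both (30, 24), (17, 34), right ends; left on: (2, 37.5), (-14, 36.5), (-28, 32), (-38, 26).
- round_outline_toe (a point): Fixed plywood board, 100 x 100 x 8 mm, its top marked with a flat dark band: the full-size outline of the wide round open shoe. This point: on the board's top, 8 mm above the table, mid toe band; x from heel to toe, y left, z up; the board's centre is at x = -37 mm. A shoe truly on the outline has its origin at (-37, 0, 0) mm here, axes alike.
- bar_outline_toe (a point): Fixed plywood board, 100 x 100 x 8 mm, its top marked with a flat dark band: the full-size outline of the closed bar shoe. This point: on the board's top, 8 mm above the table, mid toe band; x from heel to toe, y left, z up; the board's centre is at x = -37 mm. A shoe truly on the outline has its origin at (-37, 0, 0) mm here, axes alike.
- narrow_outline_toe (a point): Fixed plywood board, 100 x 100 x 8 mm, its top marked with a flat dark band: the full-size outline of the narrow square-toed open shoe. This point: on the board's top, 8 mm above the table, mid toe band; x from heel to toe, y left, z up; the board's centre is at x = -37 mm. A shoe truly on the outline has its origin at (-37, 0, 0) mm here, axes alike.
- short_outline_toe (a point): Fixed plywood board, 100 x 100 x 8 mm, its top marked with a flat dark band: the full-size outline of the three-quarter shoe with the short right branch. This point: on the board's top, 8 mm above the table, mid toe band; x from heel to toe, y left, z up; the board's centre is at x = -37 mm. A shoe truly on the outline has its origin at (-37, 0, 0) mm here, axes alike.
- hammer: Bystander: hammer with a wooden handle, 300 mm long, lying beyond the boards along the table's far side. Not to be moved. Origin under its middle.
- nail_tin: Bystander: round open brass-coloured tin of nails, 90 mm across and 45 mm high, standing at the left of the work. Not to be moved. Origin at the centre of its underside.
There are look-alikes about, which are no part of the job. Leave any blue, purple or yellow look-alike of the bar_shoe alone.

How it is judged:
By the outcome, as a careful person would: the job done as asked, in the order asked, and still so for the second after the job is handed in, with the robot touching nothing.
It also fails if it takes over 118 s, if anything falls off the work surface, if the arm or the gripper's body presses on something with over 40 N, if the wrist force passes 120 N, or if a joint passes its speed limit or range.

## Working session

There is one attempt and no reset: what is moved stays moved. The work goes in short steps, Python scripts to look and compute and a tool call to move; the robot and the scene stay as the last step left them, time stands still between calls to the robot, and variables do not carry over. Pictures are saved under pics/ and viewed, and the job is handed in when it is done.

Besides the shell and the picture viewer there is one more tool, called after ">>>" as name([rows], argument=value, ...), one row to a line, values as JSON. drive_tool: Moves the arm, as the interface text tells. Its arguments: {"type":"object","properties":{"plan":{"type":"array"}},"required":["plan"]}

```bash
ls; mkdir -p pics
python3 - <<'E'
from rig import *
import cv2
for n in("top","side","wrist"):
    im=snapshot(n); cv2.imwrite(f"pics/{n}0.png",im)
    c=calibration(n); print(n,c)
print(state())
try: print(tcp_to_grasp)
except Exception as e: print(e)
E
```

```text
pics
top {'fovy': 57.529533260792135, 'cx': 256.21902013853, 'cy': 184.1638447181623, 'R': array([[-1.55185062e-02, -9.99879308e-01,  7.38369487e-04],
       [-9.96444849e-01,  1.54040375e-02, -8.28273999e-02],
       [ 8.28060294e-02, -2.02110200e-03, -9.96563634e-01]]), 't': array([-4.57262502e-04,  5.95567833e-01,  1.21574237e+00])}
side {'fovy': 52.271621061653846, 'cx': 254.15618593565037, 'cy': 191.710166084971, 'R': array([[ 0.99840142, -0.05359182,  0.01795907],
       [-0.02356995, -0.68356608, -0.72950796],
       [ 0.05137187,  0.72791849, -0.6837365 ]]), 't': array([-0.58815513,  0.02720152,  1.36695259])}
wrist {'fovy': 71.01437381679108, 'cx': 256.39000737624804, 'cy': 198.16825851134183, 'R': array([[ 0.41351418,  0.9104962 , -0.00163972],
       [ 0.86209624, -0.39095206,  0.32240744],
       [ 0.2929097 , -0.13473365, -0.94659957]]), 't': array([-0.59985077, -0.04115653,  0.38022719])}
{'time': 0.15, 'joint_positions': array([ 1.05957261e+00,  1.30995858e-01,  1.48905375e+00,  3.73215948e-06,
        1.52299541e+00, -8.53457909e-02]), 'qvel': array([ 0.00060022, -0.00204302, -0.00491793,  0.00255779,  0.00044264,
        0.00046121]), 'joint_efforts': array([ 1.17980406e-03, -5.70063186e+01, -5.01158774e+01, -1.97067234e-04,
        9.57594893e-03, -5.25143423e-05]), 'tcp_pos': array([0.24760938, 0.54605173, 0.230467  ]), 'tcp_rot': array([ 2.64016377e+00,  1.70143625e+00, -2.01832736e-03]), 'force': array([0.07348894, 0.01643091, 0.39026306]), 'torque': array([0.04853313, 0.01270245, 0.05640226]), 'gripper_width': 0.08500689814573723}
0.0187
```

View pics/top0.png

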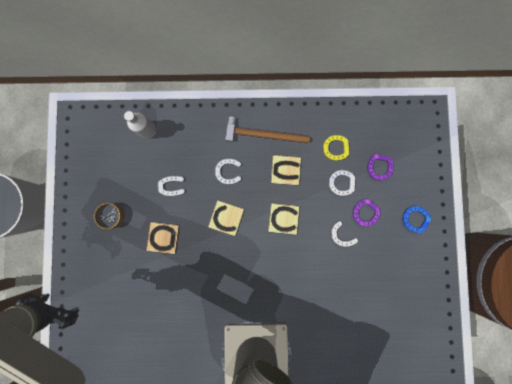

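View pics/side0.png

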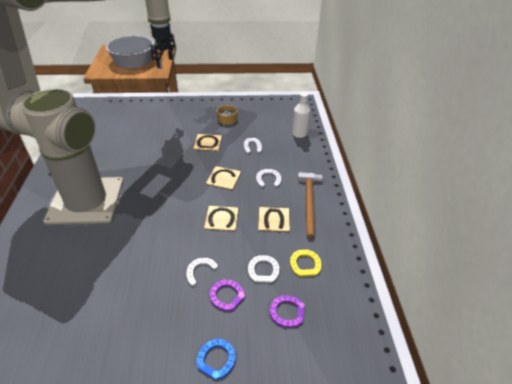

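View pics/wrist0.png

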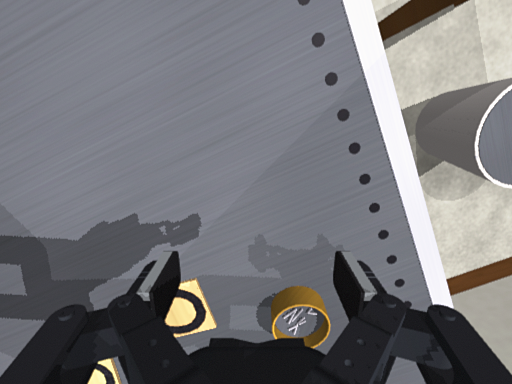

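```bash
cat > h.py <<'E'
from rig import *
import numpy as np, cv2
from scipy.optimize import minimize
from scipy.spatial.transform import Rotation as Ro
def both(t,side,heel=None):
    L=[(x,y) for x,y in side]
    return [(x,-y) for x,y in L[::-1]]+[(37,-t),(37,t)]+L
S={}
S['round']=both(11,[(30,24),(17,34),(2,37.5),(-14,36.5),(-28,32),(-38,26)])
b=both(11,[(30,24),(17,34),(2,37.5),(-14,36),(-28,31),(-37,22)]); S['bar']=b+[b[0]]
S['narrow']=both(14,[(21,23),(4,26.5),(-12,26.5),(-26,25),(-39,22)])
S['short']=[(17,-34),(30,-24),(37,-11),(37,11),(30,24),(17,34),(2,37.5),(-14,36.5),(-28,32),(-38,26)]
def proj(c,X):
    f=192/np.tan(np.radians(c['fovy'])/2)
    P=X@np.array(c['R']).T+np.array(c['t'])
    return np.c_[c['cx']+f*P[:,0]/P[:,2], c['cy']+f*P[:,1]/P[:,2]],P[:,2]
def unproj(c,u,v,z):
    f=192/np.tan(np.radians(c['fovy'])/2)
    d=np.array(c['R']).T@np.array([(u-c['cx'])/f,(v-c['cy'])/f,1])
    o=-np.array(c['R']).T@np.array(c['t'])
    return o+d*(z-o[2])/d[2]
def quads(name,x,y,a,z,w=8.0):
    p=np.array(S[name],float); out=[]
    co,si=np.cos(a),np.sin(a)
    for q0,q1 in zip(p[:-1],p[1:]):
        d=(q1-q0)/np.linalg.norm(q1-q0); n=np.array([-d[1],d[0]])*w
        e=d*2.0
        Q=np.array([q0-e*0+n,q1+n,q1-n,q0-n])/1000
        out.append(np.c_[x+co*Q[:,0]-si*Q[:,1], y+si*Q[:,0]+co*Q[:,1], np.full(4,z)])
    for q in p[1:-1]: # joint fillers
        t=np.linspace(0,2*np.pi,9)[:-1]
        Q=(q+w*0.97*np.c_[np.cos(t),np.sin(t)])/1000
        out.append(np.c_[x+co*Q[:,0]-si*Q[:,1], y+si*Q[:,0]+co*Q[:,1], np.full(8,z)])
    return out
def render(c,name,x,y,a,zs,box,ss=4,w=8.0):
    u0,v0,u1,v1=box
    m=np.zeros(((v1-v0)*ss,(u1-u0)*ss),np.uint8)
    for z in zs:
        for q in quads(name,x,y,a,z,w):
            p,_=proj(c,q)
            pp=((p+0.5-[u0,v0])*ss-0.5)
            cv2.fillConvexPoly(m,np.round(pp*16).astype(np.int32),255,shift=4)
    return cv2.resize(m,(u1-u0,v1-v0),interpolation=cv2.INTER_AREA)/255.
def fit(c,name,soft,box,zs,x,y,ss=4,angles=None):
    """soft: image 0..1 over box"""
    def cost(p): 
        r=render(c,name,p[0]/1000,p[1]/1000,p[2]/50,zs,box,ss)
        return np.mean((cv2.GaussianBlur(r,(0,0),0.7)-soft)**2)
    soft=cv2.GaussianBlur(soft.astype(float),(0,0),0.7)
    res=[]
    for a in (np.radians(np.arange(0,360,20)) if angles is None else angles):
        res.append((cost([x*1000,y*1000,a*50]),a))
    res.sort(); best=[]
    for cc,a in res[:4]:
        r=minimize(cost,[x*1000,y*1000,a*50],method='Nelder-Mead',options=dict(initial_simplex=np.array([[x*1e3,y*1e3,a*50]]*4)+np.array([[0,0,0],[8,0,0],[0,8,0],[0,0,8]]),xatol=.05,fatol=1e-7,maxiter=250))
        best.append((r.fun,r.x[0]/1e3,r.x[1]/1e3,np.degrees(r.x[2]/50)))
    best.sort(); return best
def whit(im):
    f=im.astype(float); s=f.max(2)-f.min(2)
    return np.clip((f.min(2)-110)/60,0,1)*(s<40)
E
python3 - <<'E'
from h import *
im=cv2.imread('pics/top0.png')
c=calibration('top')
crop=im[120:260,140:370]; cv2.imwrite('pics/topc.png',cv2.resize(crop,None,fx=3.4,fy=3.4,interpolation=cv2.INTER_CUBIC))
for n in('narrow','round','bar','short'):
    snapshot('top')
    print(n,[(np.round(d['point'],3),round(d['p'],2)) for d in look_for(n+'_shoe','top')][:5])
    print('  mark',[(np.round(d['point'],3),round(d['p'],2)) for d in mark_of(n+'_shoe','top')][:5])
    print('  outl',[(np.round(d['point'],3),round(d['p'],2)) for d in mark_of(n+'_outline_toe','top')][:5])
for n,(u,v) in dict(narrow=(171,186),round=(228,172),bar=(342,182),short=(344,234)).items():
    P=unproj(c,u,v,0.01); box=(u-20,v-20,u+20,v+20)
    soft=whit(im)[box[1]:box[3],box[0]:box[2]]
    for m in S:
      print(n,m,[np.round(b,4) for b in fit(c,m,soft,box,(0,0.01),P[0],P[1])[:2]])
print(state()['time'])
E
```

```text
narrow [(array([0.594, 0.304, 0.007]), 0.5)]
  mark [(array([ 0.592,  0.301, -0.003]), 0.52)]
  outl [(array([ 0.65 , -0.08 ,  0.009]), 0.75)]
round [(array([0.645, 0.099, 0.003]), 0.53)]
  mark [(array([ 0.644,  0.094, -0.004]), 0.54)]
  outl [(array([ 0.475, -0.067,  0.006]), 0.79)]
bar [(array([ 0.465, -0.578,  0.01 ]), 0.81), (array([ 0.486, -0.408,  0.008]), 0.78), (array([ 0.647, -0.12 ,  0.008]), 0.75), (array([ 0.654, -0.461,  0.006]), 0.69), (array([ 0.722, -0.305,  0.008]), 0.54)]
  mark [(array([ 0.724, -0.302, -0.002]), 0.86), (array([ 0.655, -0.459, -0.003]), 0.81), (array([ 0.6  , -0.317,  0.003]), 0.66), (array([ 0.467, -0.578, -0.003]), 0.6), (array([ 0.486, -0.402, -0.001]), 0.58)]
  outl [(array([0.416, 0.365, 0.01 ]), 0.9)]
short [(array([ 0.4  , -0.302,  0.007]), 0.46), (array([ 0.645, -0.121,  0.005]), 0.2)]
  mark [(array([ 0.423, -0.321, -0.   ]), 0.63)]
  outl [(array([0.493, 0.133, 0.006]), 0.81)]
narrow round [array([7.5900e-02, 5.9690e-01, 2.9690e-01, 9.3852e+01]), array([7.60000e-02, 5.97000e-01, 2.97800e-01, 9.21528e+01])]
narrow bar [array([8.390000e-02,
[... 1348 characters left out ...]
  5.982000e-01, -3.180000e-01,  1.725837e+02]), array([ 7.140000e-02,  5.985000e-01, -3.180000e-01,  1.793736e+02])]
short round [array([ 3.080000e-02,  4.170000e-01, -3.199000e-01,  1.014136e+02]), array([ 3.080000e-02,  4.170000e-01, -3.199000e-01,  1.019009e+02])]
short bar [array([ 6.64000e-02,  4.16900e-01, -3.19900e-01,  8.85422e+01]), array([ 6.66000e-02,  4.17100e-01, -3.19800e-01,  8.76496e+01])]
short narrow [array([ 6.59000e-02,  4.11100e-01, -3.19000e-01,  8.94663e+01]), array([ 6.59000e-02,  4.11200e-01, -3.19300e-01,  8.83358e+01])]
short short [array([ 4.50000e-03,  4.18000e-01, -3.21100e-01,  9.04237e+01]), array([ 4.50000e-03,  4.18000e-01, -3.21100e-01,  9.03999e+01])]
0.95
```

View pics/topc.png

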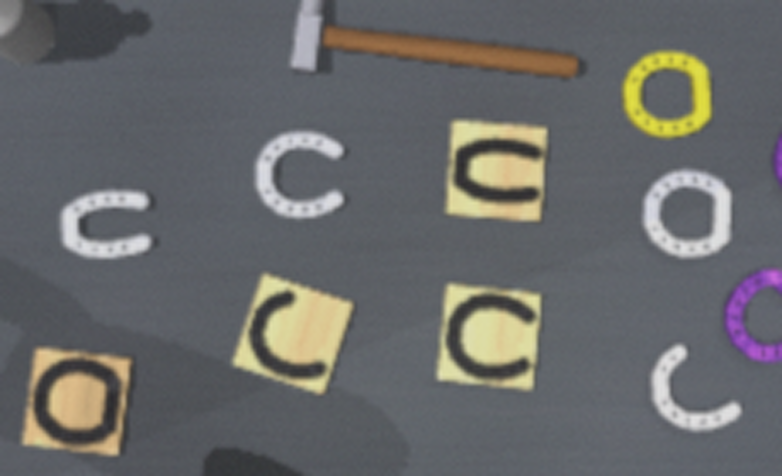

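```bash
cat >> h.py <<'E'
def darkband(im,box):
    u0,v0,u1,v1=box
    f=im[v0:v1,u0:u1].astype(float)
    yel=((f[...,2]-f[...,0])>35).astype(np.uint8)
    n,l,st,ce=cv2.connectedComponentsWithStats(yel)
    h,w=yel.shape
    k=[i for i in range(1,n) if st[i,4]>0.05*h*w]
    pts=np.argwhere(np.isin(l,k))[:,::-1]
    m=np.zeros_like(yel); cv2.fillConvexPoly(m,cv2.convexHull(pts.astype(np.int32)),1)
    g=f[...,2]; hi=np.percentile(g[m>0],85); lo=np.percentile(g[m>0],8)
    return np.clip((hi*0.9-g)/(hi*0.9-lo),0,1)*m
E
python3 - <<'E'
from h import *
im=cv2.imread('pics/top0.png')
c=calibration('top')
for n,(u,v) in dict(narrow=(286,170),round=(284,219),bar=(163,238),short=(226,218)).items():
    P=unproj(c,u,v,0.008); box=(u-23,v-23,u+23,v+23)
    soft=darkband(im,box)
    cv2.imwrite(f'pics/b_{n}.png',cv2.resize(soft*255,None,fx=6,fy=6))
    for m in S:
      print(n,m,[np.round(b,4) for b in fit(c,m,soft,box,(0.008,),P[0],P[1])[:2]])
E
```

```text
narrow round [array([ 5.81000e-02,  6.48600e-01, -1.18200e-01,  8.62408e+01]), array([ 5.82000e-02,  6.50700e-01, -1.18300e-01,  9.42429e+01])]
narrow bar [array([ 6.280000e-02,  6.495000e-01, -1.189000e-01,  1.324943e+02]), array([ 6.3800e-02,  6.4820e-01, -1.1840e-01,  7.9458e+01])]
narrow narrow [array([ 6.10000e-03,  6.47900e-01, -1.17000e-01,  8.52679e+01]), array([ 6.1000e-03,  6.4780e-01, -1.1730e-01,  8.4891e+01])]
narrow short [array([ 3.9100e-02,  6.5360e-01, -1.1890e-01,  9.4794e+01]), array([ 4.800000e-02,  6.416000e-01, -1.188000e-01,  3.546499e+02])]
round round [array([ 7.780000e-02,  4.666000e-01, -1.145000e-01,  3.161651e+02]), array([ 7.840000e-02,  4.655000e-01, -1.149000e-01,  3.297543e+02])]
round bar [array([ 0.0988,  0.4669, -0.1132, 52.8048]), array([ 0.0992,  0.4661, -0.1138, 61.2152])]
round narrow [array([ 6.340000e-02,  4.706000e-01, -1.188000e-01,  2.632751e+02]), array([ 6.360000e-02,  4.703000e-01, -1.204000e-01,  2.654888e+02])]
round short [array([ 4.950000e-02,  4.656000e-01, -1.143000e-01,  2.868488e+02]), array([ 4.95000e-02,  4.64600e-01, -1.14900
[... 533 characters left out ...]
00e-02, 4.107000e-01, 3.263000e-01, 2.080602e+02])]
short round [array([2.47000e-02, 4.77700e-01, 1.01900e-01, 8.32628e+01]), array([2.48000e-02, 4.77200e-01, 1.01800e-01, 8.65453e+01])]
short bar [array([4.78000e-02, 4.77900e-01, 1.01400e-01, 6.69429e+01]), array([4.8400e-02, 4.7740e-01, 1.0190e-01, 7.4623e+01])]
short narrow [array([4.67000e-02, 4.73900e-01, 1.05200e-01, 6.24514e+01]), array([4.68000e-02, 4.73300e-01, 1.05300e-01, 6.03445e+01])]
short short [array([4.1000e-03, 4.7880e-01, 1.0050e-01, 7.1554e+01]), array([4.20000e-03, 4.78800e-01, 1.00600e-01, 7.15382e+01])][ WARN:0@0.272] global loadsave.cpp:1063 imwrite_ Unsupported depth image for selected encoder is fallbacked to CV_8U.
```

```bash
cat >> h.py <<'E'
def tf():
    s=state(); return np.array(s['tcp_pos']),Ro.from_rotvec(s['tcp_rot']).as_matrix(),s
def plan(x,y,z,yaw_deg):
    p,R,s=tf()
    d=R.T@(np.array([x,y,z])-p)*100
    cur=np.degrees(np.arctan2(R[1,0],R[0,0])); tw=-((yaw_deg-cur+180)%360-180)
    j=s['joint_positions']
    print('t',round(s['time'],2),'cur',np.round(p,4),'yaw',round(cur,2),'tilt',np.round(R[:,2],4),'j6',round(j[5],2),'w',round(s['gripper_width'],4))
    print('  shift cm',np.round(d,2),'twist',round(tw,2),'rows>=',int(np.ceil(max(np.linalg.norm(d)/4.17,abs(tw)/7.16))))
E
python3 - <<'E'
from h import *
p,R,s=tf(); c=calibration('wrist')
o=-c['R'].T@c['t']
print('cam in tool mm',R.T@(o-p)*1000,'axes',np.round(R.T@c['R'].T,3))
for u,v in((256,190),(0,0),(511,0),(0,280),(511,280),(256,280)): print(u,v,np.round(R.T@(unproj(c,u,v,0)-p)*100,1))
plan(0.52,0.18,0.30,90)
plan(0.52,-0.18,0.30,90)
E
```

```text
cam in tool mm [   0.72150928  -83.26677633 -141.71290506] axes [[ 1.    -0.    -0.   ]
 [ 0.001  0.947  0.323]
 [ 0.    -0.323  0.947]]
256 190 [ 0.   3.1 23.1]
0 0 [-29.9 -20.1  23.1]
511 0 [ 29.9 -20.1  23.1]
0 280 [-41.8  18.5  23.1]
511 280 [41.6 18.5 23.1]
256 280 [-0.  18.5 23.1]
t 0.95 cur [0.2478 0.5465 0.2313] yaw 65.61 tilt [-0.  0. -1.] j6 -0.09 w 0.0854
  shift cm [-22.13  39.93  -6.87] twist -24.39 rows>= 12
t 0.95 cur [0.2478 0.5465 0.2313] yaw 65.61 tilt [-0.  0. -1.] j6 -0.09 w 0.0854
  shift cm [-54.92  54.79  -6.87] twist -24.39 rows>= 19
```

>>> drive_tool([
  [1, [-20.3, 39.1, 0], -24.4],
  [1, [-20.3, 39.1, 0], -24.4],
  [1, [-20.3, 39.1, 0], -24.4],
  [1, [-20.3, 39.1, 0], -24.4],
  [1, [-20.3, 39.1, 0], -24.4],
  [1, [-20.3, 39.1, 0], -24.4],
  [1, [-20.3, 39.1, 0], -24.4],
  [1, [-20.3, 39.1, 0], -24.4],
  [1, [-20.3, 39.1, 0], -24.4],
  [1, [-20.3, 39.1, 0], -24.4],
  [1, [-20.3, 39.1, 0], -24.4],
  [1, [-20.3, 39.1, 0], -24.4],
  [1, [-20.3, 39.1, 0], -24.4],
  [1, [-20.3, 39.1, 0], -24.4],
  [1, [-20.3, 39.1, 0], -24.4],
  [1, [-20.3, 39.1, 0], -24.4],
])

```text
time: 2.28
tcp_pos: [0.5194, 0.2012, 0.2314]
tcp_rot: [-2.219, -2.223, -0.0]
force: [0.1, -0.1, -0.6]
gripper_width: 0.0852
```

Run:
```python
from h import *
c=calibration('wrist');im=snapshot('wrist'); cv2.imwrite('pics/w1.png',im)
import pickle; pickle.dump(c,open('pics/w1.pkl','wb'))
plan(0.52,-0.18,0.23,90)
```

```text
t 2.33 cur [0.5194 0.2011 0.2314] yaw 90.11 tilt [-0.e+00  1.e-04 -1.e+00] j6 -1.3 w 0.0848
  shift cm [-3.811e+01 -2.000e-02  1.300e-01] twist 0.11 rows>= 10
```

View pics/w1.png

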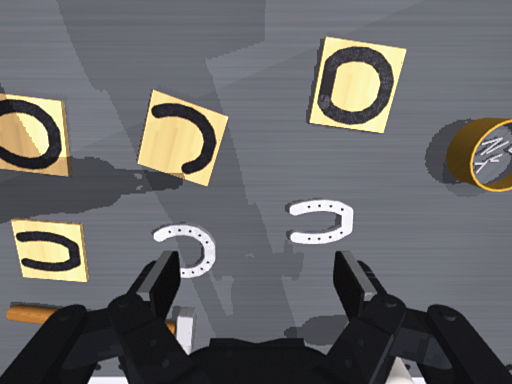

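>>> drive_tool([
  [1, [-40, -2, 0], 0],
  [1, [-40, -2, 0], 0],
  [1, [-40, -2, 0], 0],
  [1, [-40, -2, 0], 0],
  [1, [-40, -2, 0], 0],
  [1, [-40, -2, 0], 0],
  [1, [-40, -2, 0], 0],
  [1, [-40, -2, 0], 0],
  [1, [-40, -2, 0], 0],
  [1, [-40, -2, 0], 0],
  [1, [-40, -2, 0], 0],
  [1, [-40, -2, 0], 0],
  [1, [-40, -2, 0], 0],
  [1, [-40, -2, 0], 0],
])

```text
time: 3.5
tcp_pos: [0.5004, -0.1985, 0.2313]
tcp_rot: [-2.219, -2.223, -0.001]
force: [0.3, -0.2, 0.5]
gripper_width: 0.085
```

Run:
```python
from h import *
c=calibration('wrist');im=snapshot('wrist'); cv2.imwrite('pics/w2.png',im)
import pickle; pickle.dump(c,open('pics/w2.pkl','wb'))
im=snapshot('top'); cv2.imwrite('pics/top1.png',im)
plan(0.52,-0.18,0.23,90)
```

```text
t 3.6 cur [ 0.5004 -0.1985  0.2314] yaw 90.12 tilt [ 2.e-04  1.e-04 -1.e+00] j6 -2.05 w 0.0855
  shift cm [1.85 1.96 0.14] twist 0.12 rows>= 1
```

View pics/w2.png

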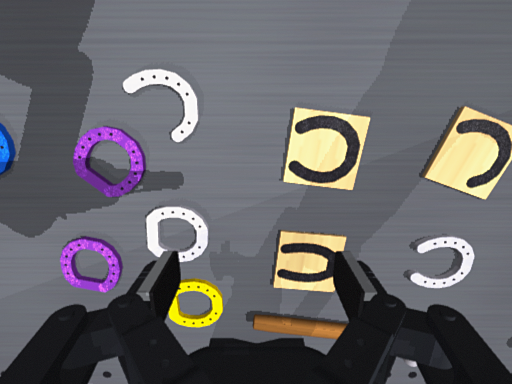

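```bash
cat > fitw.py <<'E'
from h import *
import pickle
G=dict(narrow=((.5967,.2984,94),(.648,-.117,85)),round=((.6467,.093,89.7),(.466,-.1145,83)),bar=((.599,-.3175,86),(.4106,.3256,81)),short=((.418,-.321,90.4),(.4788,.1005,71.5)))
jobs=[('w1','narrow',0),('w1','round',0),('w2','round',0),('w2','bar',0),('w2','short',0),('w1','narrow',1),('w2','narrow',1),('w2','round',1),('w1','bar',1),('w1','short',1),('w2','short',1)]
vis={}
for im_n,n,b in jobs:
    im=cv2.imread(f'pics/{im_n}.png'); c=pickle.load(open(f'pics/{im_n}.pkl','rb'))
    g=G[n][b]; z=.008 if b else .005
    r=.073 if b else .056
    q=np.array([[g[0]+i*r,g[1]+j*r,z] for i in(-1,1) for j in(-1,1)])
    uv,_=proj(c,q); lo=np.maximum(uv.min(0),0).astype(int); hi=np.minimum(uv.max(0),[511,383]).astype(int)
    box=(lo[0],lo[1],hi[0],hi[1])
    soft=darkband(im,box) if b else whit(im)[box[1]:box[3],box[0]:box[2]]
    res=fit(c,n,soft,box,(.008,) if b else (0,.01),g[0],g[1],ss=2,angles=np.radians([g[2]-10,g[2],g[2]+10]))
    print(im_n,n,'board' if b else 'shoe',np.round(res[0],4),np.round(res[1],4))
    v=vis.setdefault(im_n,im.copy())
    r0=render(c,n,res[0][1],res[0][2],np.radians(res[0][3]),(.008,) if b else (0,.01),(0,0,512,384),2)
    cs,_=cv2.findContours((r0>.5).astype(np.uint8),cv2.RETR_LIST,cv2.CHAIN_APPROX_NONE); cv2.drawContours(v,cs,-1,(0,0,255),1)
for k,v in vis.items(): cv2.imwrite(f'pics/fit_{k}.png',v)
E
python3 fitw.py; python3 -c "
import cv2,numpy as np
a=cv2.imread('pics/fit_w1.png')[:300];b=cv2.imread('pics/fit_w2.png')[:300]
cv2.imwrite('pics/fit12.png',np.vstack([a,b]))"
```

```text
w1 narrow shoe [2.75000e-02 5.98600e-01 2.97500e-01 9.53247e+01] [2.75000e-02 5.98600e-01 2.97500e-01 9.42233e+01]
w1 round shoe [5.42000e-02 6.48500e-01 9.23000e-02 9.94955e+01] [5.48000e-02 6.48400e-01 9.22000e-02 9.89554e+01]
w2 round shoe [4.11000e-02 6.48900e-01 9.42000e-02 9.16797e+01] [4.13000e-02 6.48900e-01 9.41000e-02 9.17859e+01]
w2 bar shoe [ 4.56000e-02  6.00700e-01 -3.17400e-01  8.50876e+01] [ 4.59000e-02  6.00900e-01 -3.17800e-01  8.36652e+01]
w2 short shoe [ 2.43000e-02  4.19000e-01 -3.20500e-01  8.97215e+01] [ 2.43000e-02  4.19000e-01 -3.20400e-01  8.97831e+01]
w1 narrow board [ 1.18000e-02  6.48200e-01 -1.17200e-01  8.48116e+01] [ 1.18000e-02  6.48200e-01 -1.17200e-01  8.43229e+01]
w2 narrow board [ 2.28000e-02  6.48300e-01 -1.15700e-01  8.50966e+01] [ 2.28000e-02  6.48300e-01 -1.15200e-01  8.51988e+01]
w2 round board [ 8.90000e-03  4.73300e-01 -1.05900e-01  8.43783e+01] [ 9.00000e-03  4.73200e-01 -1.05900e-01  8.46489e+01]
w1 bar board [4.40000e-03 4.13100e-01 3.26500e-01 8.22225e+01] [4.40000e-03 4.13100e-01 3.26600e-01 8.22707e+01]
w1 short board [8.10000e-03 4.79300e-01 1.00400e-01 7.37606e+01] [8.10000e-03 4.79400e-01 1.00200e-01 7.27172e+01]
w2 short board [1.70000e-02 4.79500e-01 9.93000e-02 7.29187e+01] [1.70000e-02 4.79400e-01 9.93000e-02 7.29576e+01]
```

View pics/fit12.png

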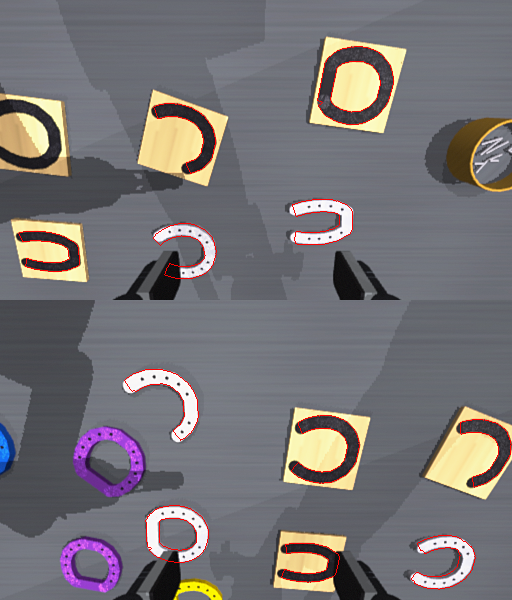

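```bash
cat >> h.py <<'E'
def toe(x,y,a,z):
    r=np.radians(a); plan(x+.037*np.cos(r),y+.037*np.sin(r),z,a)
E
python3 - <<'E'
from h import *
toe(.419,-.3205,89.8,.06)
E
```

```text
t 3.6 cur [ 0.5004 -0.1985  0.2314] yaw 90.12 tilt [ 2.e-04  1.e-04 -1.e+00] j6 -2.05 w 0.0855
  shift cm [-8.48 -8.15 17.14] twist 0.32 rows>= 5
```

>>> drive_tool([
  [0.1, [-8.5, -8.15, 0], 0.3],
  [0.1, [-8.5, -8.15, 6], 0.3],
  [0.1, [-8.5, -8.15, 17.1], 0.3],
  [0.1, [-8.5, -8.15, 17.1], 0.3],
  [0.1, [-8.5, -8.15, 17.1], 0.3],
  [0.1, [-8.5, -8.15, 17.1], 0.3],
  [0.1, [-8.5, -8.15, 17.1], 0.3],
  [0.1, [-8.5, -8.15, 17.1], 0.3],
  [0.1, [-8.5, -8.15, 17.1], 0.3],
  [0.1, [-8.5, -8.15, 17.1], 0.3],
])

```text
time: 4.43
tcp_pos: [0.4209, -0.2857, 0.0633]
tcp_rot: [2.223, 2.214, 0.001]
force: [0.3, 0.1, 0.8]
gripper_width: 0.047
```

```bash
cat > fit1.py <<'E'
# usage: fit1.py picname shape x y a zbottom(mm) [board]
import sys
from h import *
pn,n,x,y,a,z=sys.argv[1],sys.argv[2],*map(float,sys.argv[3:7]); b=len(sys.argv)>7
c=calibration('wrist'); im=snapshot('wrist'); cv2.imwrite(f'pics/{pn}.png',im)
zs=(z/1e3,) if b else (z/1e3,z/1e3+.01)
r=.07 if b else .06
q=np.array([[x+i*r,y+j*r,zs[-1]] for i in(-1,1) for j in(-1,1)])
uv,_=proj(c,q); lo=np.clip(uv.min(0),0,[511,383]).astype(int); hi=np.clip(uv.max(0),0,[511,383]).astype(int); 
box=(lo[0],lo[1],hi[0],min(hi[1],400))
soft=darkband(im,box) if b else whit(im)[box[1]:box[3],box[0]:box[2]]
res=fit(c,n,soft,box,zs,x,y,ss=2,angles=np.radians([a-4,a,a+4]))
print(n,np.round(res[0],4),np.round(res[1],4))
v=im.copy(); r0=render(c,n,res[0][1],res[0][2],np.radians(res[0][3]),zs,(0,0,512,384),2)
cs,_=cv2.findContours((r0>.5).astype(np.uint8),cv2.RETR_LIST,cv2.CHAIN_APPROX_NONE); cv2.drawContours(v,cs,-1,(0,0,255),1)
cv2.imwrite(f'pics/{pn}f.png',v)
E
python3 fit1.py s1 short .419 -.3205 89.8 0; python3 -c "
from h import *
toe(.419,-.3205,89.8,.002)"
```

```text
short [ 5.30000e-02  4.19900e-01 -3.19200e-01  8.93155e+01] [ 5.31000e-02  4.20000e-01 -3.19400e-01  8.86601e+01]
t 4.48 cur [ 0.4209 -0.2858  0.0633] yaw 89.76 tilt [ 0.0039 -0.0031 -1.    ] j6 -2.26 w 0.0467
  shift cm [ 0.25 -0.2   6.13] twist -0.04 rows>= 2
```

View pics/s1f.png

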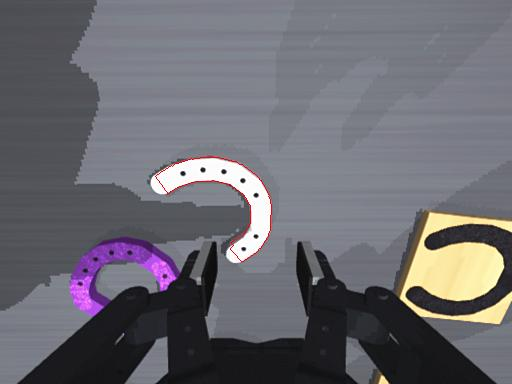

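```bash
sed -i 's/for q in p\[1:-1\]: # joint fillers/for q in p: # joint fillers and caps/' h.py; sed -i 's/w\*0.97/w/; s/linspace(0,2\*np.pi,9)/linspace(0,2*np.pi,17)/; s/np.full(8,z)/np.full(16,z)/' h.py
python3 fitw.py; python3 fit1.py s1 short .419 -.3205 89.8 0;python3 -c "
from h import *
toe(.419,-.3205,89.8,.002)"
```

```text
w1 narrow shoe [1.67000e-02 5.98500e-01 2.98900e-01 9.43783e+01] [1.68000e-02 5.98500e-01 2.98900e-01 9.45839e+01]
w1 round shoe [6.89000e-02 6.48600e-01 9.23000e-02 9.23492e+01] [6.93000e-02 6.48700e-01 9.25000e-02 9.18004e+01]
w2 round shoe [4.24000e-02 6.49400e-01 9.59000e-02 9.03108e+01] [4.27000e-02 6.49200e-01 9.53000e-02 9.00455e+01]
w2 bar shoe [ 4.56000e-02  6.00700e-01 -3.17200e-01  8.40054e+01] [ 4.57000e-02  6.00800e-01 -3.17400e-01  8.32092e+01]
w2 short shoe [ 1.39000e-02  4.19000e-01 -3.20000e-01  8.86206e+01] [ 1.40000e-02  4.18900e-01 -3.19900e-01  8.90217e+01]
w1 narrow board [ 7.30000e-03  6.48300e-01 -1.16300e-01  8.46544e+01] [ 7.40000e-03  6.48300e-01 -1.16300e-01  8.46263e+01]
w2 narrow board [ 1.58000e-02  6.48200e-01 -1.14400e-01  8.52911e+01] [ 1.5900e-02  6.4840e-01 -1.1460e-01  8.4518e+01]
w2 round board [ 3.70000e-03  4.73600e-01 -1.05400e-01  8.29436e+01] [ 3.70000e-03  4.73600e-01 -1.05400e-01  8.29099e+01]
w1 bar board [4.30000e-03 4.13100e-01 3.26600e-01 8.22875e+01] [4.300e-03 4.129e-01 3.265e-01 8.239e+01]
w1 short board [3.20000e-03 4.79400e-01 1.00800e-01 7.06219e+01] [3.20000e-03 4.79500e-01 1.00800e-01 7.06824e+01]
w2 short board [1.12000e-02 4.79600e-01 9.99000e-02 7.08217e+01] [1.12000e-02 4.79500e-01 9.99000e-02 7.07735e+01]
short [ 4.27000e-02  4.19800e-01 -3.19200e-01  8.91567e+01] [ 4.28000e-02  4.19700e-01 -3.19200e-01  8.94075e+01]
t 4.53 cur [ 0.4206 -0.2857  0.0629] yaw 89.76 tilt [ 0.0035 -0.0028 -1.    ] j6 -2.26 w 0.0468
  shift cm [ 0.24 -0.17  6.09] twist -0.04 rows>= 2
```

>>> drive_tool([
  [0.1, [0.2, -0.1, 3], 0.6],
  [0.1, [0.2, -0.1, 5.5], 0.6],
  [0.1, [0.2, -0.1, 5.9], 0.6],
  [0.1, [0.2, -0.1, 5.9], 0.6],
  [0.1, [0.2, -0.1, 5.9], 0.6],
  [0.1, [0.2, -0.1, 5.9], 0.6],
])

```text
time: 5.03
tcp_pos: [0.419, -0.284, 0.0034]
tcp_rot: [2.236, 2.202, 0.0]
force: [0.5, 0.1, -0.1]
gripper_width: 0.0467
```

```bash
python3 -c "
from h import *
toe(.4193,-.3196,89,.002)
cv2.imwrite('pics/s2.png',snapshot('wrist'))"
```

```text
t 5.03 cur [ 0.419  -0.284   0.0034] yaw 89.12 tilt [ 0.0024 -0.002  -1.    ] j6 -2.25 w 0.0467
  shift cm [0.14 0.09 0.14] twist 0.12 rows>= 1
```

View pics/s2.png

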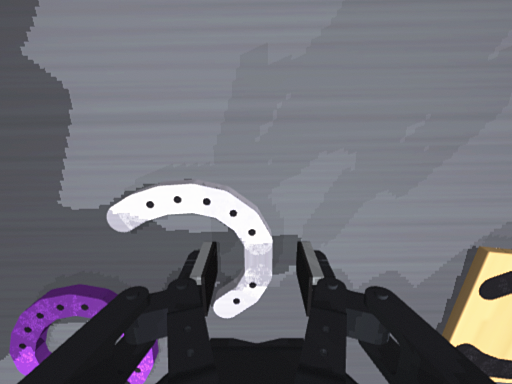

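```bash
python3 fit1.py s3 short .4193 -.3196 89 0; python3 -c "
from h import *
toe(.4193,-.3196,89,.002)"
```

```text
short [ 3.86000e-02  4.19600e-01 -3.19200e-01  8.89433e+01] [ 3.86000e-02  4.19500e-01 -3.19100e-01  8.90699e+01]
t 5.13 cur [ 0.4189 -0.284   0.0032] yaw 89.11 tilt [ 0.0024 -0.002  -1.    ] j6 -2.25 w 0.0469
  shift cm [0.14 0.11 0.12] twist 0.11 rows>= 1
```

View pics/s3f.png

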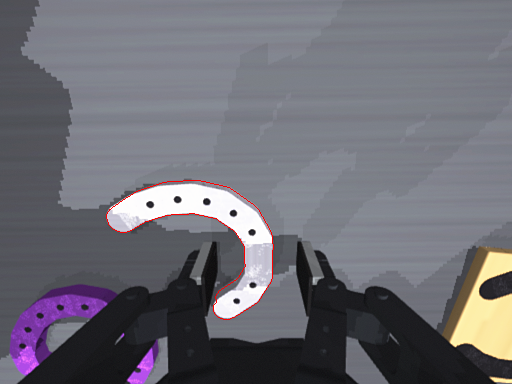

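>>> drive_tool([
  [0.1, [0.1, 0.1, 0.1], 0],
  [0.1, [0.1, 0.1, 0.1], 0],
  [-1, [0.1, 0.1, 0.1], 0],
  [-1, [0.1, 0.1, 0.1], 0],
  [-1, [0.1, 0.1, 0.1], 0],
  [-1, [0.1, 0.1, 0.1], 0],
  [-1, [0.1, 0.1, 0.1], 0],
  [-1, [0.1, 0.1, 0.1], 0],
  [-1, [0.1, 0.1, 0.1], 0],
])

```text
time: 5.88
tcp_pos: [0.4188, -0.282, 0.0006]
tcp_rot: [2.239, 2.204, 0.0]
force: [-0.2, 1.8, 6.0]
gripper_width: 0.0144
```

```bash
python3 fit1.py s4 short .4193 -.3196 89 0; python3 -c "
from h import *
toe(.4795,.1004,70.7,.05)"
```

```text
short [ 6.48000e-02  4.18600e-01 -3.17700e-01  8.98113e+01] [ 6.48000e-02  4.18500e-01 -3.17800e-01  8.94452e+01]
t 5.93 cur [ 0.4188 -0.282   0.0006] yaw 89.1 tilt [ 3.e-04  0.e+00 -1.e+00] j6 -2.25 w 0.0143
  shift cm [41.84  6.64 -4.94] twist 18.4 rows>= 11
```

View pics/s4f.png

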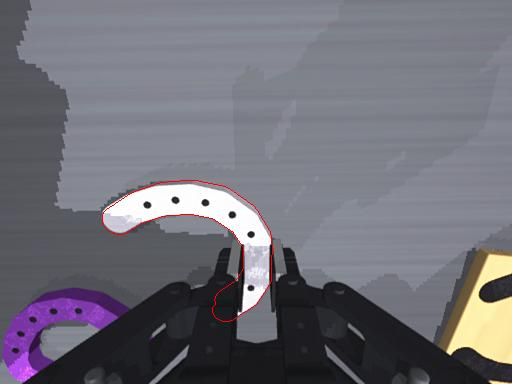

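```bash
python3 - <<'E'
s=open('h.py').read()
s=s.replace("def fit(c,name,soft,box,zs,x,y,ss=4,angles=None):","def fit(c,name,soft,box,zs,x,y,ss=4,angles=None,W=None):")
s=s.replace("return np.mean((cv2.GaussianBlur(r,(0,0),0.7)-soft)**2)","e=(cv2.GaussianBlur(r,(0,0),0.7)-soft)**2; return np.mean(e if W is None else e*W)")
s+='''
def wmask(im,box):
    d=(im.max(2)<75).astype(np.uint8)
    n,l,st,ce=cv2.connectedComponentsWithStats(d)
    lab=l[383-3:,200:320]; k=np.unique(lab[lab>0])
    g=np.isin(l,k).astype(np.uint8)
    g=cv2.dilate(cv2.morphologyEx(g,cv2.MORPH_CLOSE,np.ones((9,9))),np.ones((9,9)))
    return (1-g)[box[1]:box[3],box[0]:box[2]].astype(float)
'''
open('h.py','w').write(s)
f=open('fit1.py').read()
f=f.replace("angles=np.radians([a-4,a,a+4]))","angles=np.radians([a-4,a,a+4]),W=None if b else wmask(im,box))")
f=f.replace("c=calibration('wrist'); im=snapshot('wrist'); cv2.imwrite(f'pics/{pn}.png',im)","c=calibration('wrist'); im=cv2.imread(f'pics/{pn[1:]}.png') if pn[0]=='@' else snapshot('wrist'); pn=pn.strip('@'); cv2.imwrite(f'pics/{pn}.png',im)")
f+='''
W=wmask(im,(0,0,512,384)); v[W==0]//=2; cv2.imwrite(f'pics/{pn}f.png',v)
p,R,_=tf(); th=np.radians(res[0][3]); tp=np.array([res[0][1]+.037*np.cos(th),res[0][2]+.037*np.sin(th),p[2]])
yaw=np.degrees(np.arctan2(R[1,0],R[0,0])); print('toe in tool mm',np.round(R.T@(tp-p)*1e3,1),'shoe yaw - tool yaw',round(res[0][3]-yaw,2))
'''
open('fit1.py','w').write(f)
E
python3 fit1.py @s4 short .4193 -.3196 89 0
```

```text
short [ 3.95000e-02  4.18900e-01 -3.18100e-01  8.79702e+01] [ 3.95000e-02  4.18800e-01 -3.18000e-01  8.79861e+01]
toe in tool mm [0.9 1.3 0. ] shoe yaw - tool yaw -1.13
```

View pics/s4f.png

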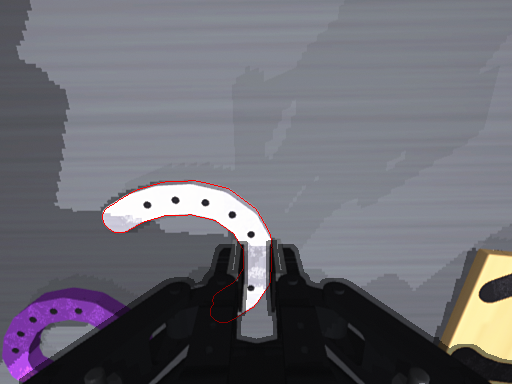

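```bash
cat >> h.py <<'E'
def place(x,y,a,z,ox,oy,dyaw):
    """tool pose such that shoe (toe at ox,oy mm in tool, yaw=tool+dyaw) has pose x,y,a"""
    r=np.radians(a); t=np.array([x+.037*np.cos(r),y+.037*np.sin(r)])
    ty=np.radians(a-dyaw); ex=np.array([np.cos(ty),np.sin(ty)]); ey=np.array([np.sin(ty),-np.cos(ty)])
    q=t-(ex*ox+ey*oy)/1e3
    plan(q[0],q[1],z,a-dyaw)
E
python3 -c "
from h import *
place(.4795,.1004,70.7,.05,.5,1.3,-.5)"
```

```text
t 5.93 cur [ 0.4188 -0.282   0.0006] yaw 89.1 tilt [ 3.e-04  0.e+00 -1.e+00] j6 -2.25 w 0.0143
  shift cm [41.83  6.5  -4.94] twist 17.9 rows>= 11
```

>>> drive_tool([
  [-1, [0, 0, -2], 0],
  [-1, [0, 0, -5], 0],
  [-1, [4, 1, -5], 2],
  [-1, [8, 2, -5], 4],
  [-1, [12, 3, -5], 6],
  [-1, [16, 4, -5], 8],
  [-1, [20, 5, -5], 10],
  [-1, [24, 6, -5], 12],
  [-1, [28, 6.5, -5], 14],
  [-1, [32, 6.5, -5], 16],
  [-1, [36, 6.5, -5], 17.9],
  [-1, [39, 6.5, -5], 17.9],
  [-1, [41.8, 6.5, -5], 17.9],
  [-1, [41.8, 6.5, -5], 17.9],
  [-1, [41.8, 6.5, -5], 17.9],
  [-1, [41.8, 6.5, -5], 17.9],
  [-1, [41.8, 6.5, -5], 17.9],
  [-1, [41.8, 6.5, -5], 17.9],
])

```text
time: 7.43
tcp_pos: [0.4901, 0.1338, 0.0501]
tcp_rot: [2.556, 1.827, -0.001]
force: [-0.3, 0.3, -1.6]
gripper_width: 0.0145
```

```bash
python3 -c "
from h import *
place(.4795,.1004,70.7,.0095,.5,1.3,-.5)
cv2.imwrite('pics/s5.png',snapshot('wrist'))"
```

```text
t 7.43 cur [0.4901 0.1338 0.0501] yaw 71.11 tilt [-3.e-04 -3.e-04 -1.e+00] j6 -1.08 w 0.0145
  shift cm [ 0.15 -0.03  4.06] twist -0.09 rows>= 1
```

View pics/s5.png

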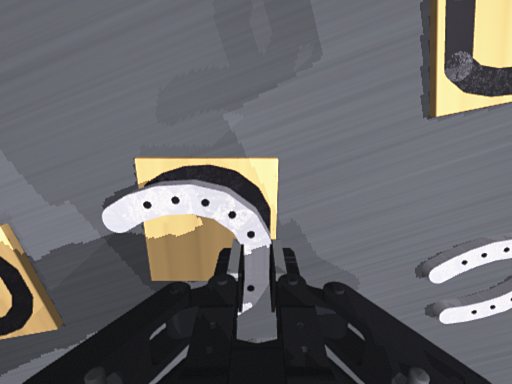

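>>> drive_tool([
  [-1, [0.1, 0, 2.5], 0],
  [-1, [0.1, 0, 3.6], 0],
  [-1, [0.1, 0, 3.9], 0],
  [-1, [0.1, 0, 3.9], 0],
  [-1, [0.1, 0, 3.9], 0],
  [-1, [0.1, 0, 3.9], 0],
  [-1, [0.1, 0, 3.9], 0],
  [-1, [0.1, 0, 3.9], 0],
])

```text
time: 8.15
tcp_pos: [0.4911, 0.136, 0.0121]
tcp_rot: [2.554, 1.829, 0.002]
force: [-0.4, -0.1, -0.8]
gripper_width: 0.0141
```

```bash
python3 -c "
from h import *
place(.4795,.1004,70.7,.0086,.5,1.3,-.5)
cv2.imwrite('pics/s6.png',snapshot('wrist'))"
```

```text
t 8.15 cur [0.4911 0.136  0.0121] yaw 71.2 tilt [ 1.3e-03  2.0e-04 -1.0e+00] j6 -1.07 w 0.0141
  shift cm [-0.1  -0.05  0.35] twist 0.0 rows>= 1
```

View pics/s6.png

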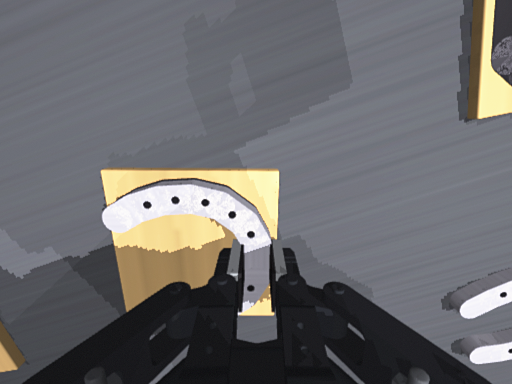

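>>> drive_tool([
  [-1, [-0.1, 0, 0.3], 0],
  [-1, [-0.1, 0, 0.3], 0],
  [-1, [-0.1, 0, 0.3], 0],
  [-1, [-0.1, 0, 0.3], 0],
  [-1, [-0.1, 0, 0.3], 0],
  [-1, [-0.1, 0, 0.3], 0],
])

```text
time: 8.7
tcp_pos: [0.4907, 0.135, 0.0087]
tcp_rot: [2.554, 1.829, 0.001]
force: [2.0, 0.2, 1.4]
gripper_width: 0.0141
```

```bash
python3 -c "
from h import *
place(.4795,.1004,70.7,.0086,.5,1.3,-.5)"
```

```text
t 8.7 cur [0.4907 0.135  0.0087] yaw 71.2 tilt [ 1.e-03  1.e-04 -1.e+00] j6 -1.07 w 0.0141
  shift cm [ 0.01 -0.04  0.01] twist 0.0 rows>= 1
```

>>> drive_tool([
  [0.1, [0, 0, 0], 0],
  [0.1, [0, 0, 0], 0],
  [0.1, [0, 0, 0], 0],
  [0.1, [0, 0, 0], 0],
  [0.1, [0, 0, 0], 0],
  [0.1, [0, 0, -2], 0],
  [0.1, [0, 0, -5], 0],
  [0.1, [0, 0, -9], 0],
  [0.1, [0, 0, -13], 0],
  [0.1, [0, 0, -13], 0],
  [0.1, [0, 0, -13], 0],
  [0.1, [0, 0, -13], 0],
])

```text
time: 9.7
tcp_pos: [0.4901, 0.135, 0.1382]
tcp_rot: [2.554, 1.829, 0.001]
force: [-0.9, 0.1, -0.9]
gripper_width: 0.0471
```

```bash
python3 fit1.py p1 short .4795 .1004 70.7 8
python3 -c "
from h import *
toe(.649,.094,90,.06)"
```

```text
short [4.3000e-03 4.7920e-01 1.0050e-01 7.0642e+01] [4.40000e-03 4.79200e-01 1.00600e-01 7.06655e+01]
toe in tool mm [ 1.2  1.8 -0. ] shoe yaw - tool yaw -0.56
t 9.75 cur [0.4893 0.1348 0.1371] yaw 71.2 tilt [-1.7e-03 -3.0e-04 -1.0e+00] j6 -1.07 w 0.0471
  shift cm [ 4.79 15.25  7.69] twist -18.8 rows>= 5
```

View pics/p1.png

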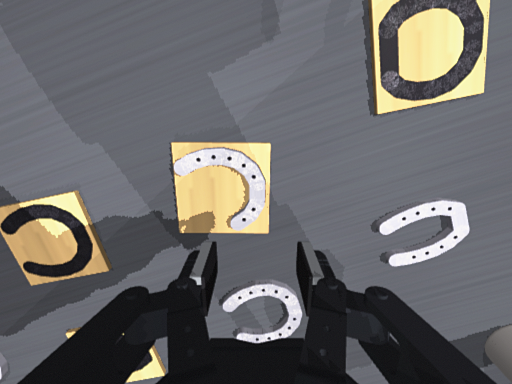

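>>> drive_tool([
  [0.1, [1.2, 4, 0], -5],
  [0.1, [2.4, 8, 0], -10],
  [0.1, [3.6, 11.5, 0], -15],
  [0.1, [4.8, 15.2, 2], -18.8],
  [0.1, [4.8, 15.2, 5], -18.8],
  [0.1, [4.8, 15.2, 8.5], -18.8],
  [0.1, [4.8, 15.2, 8.5], -18.8],
  [0.1, [4.8, 15.2, 8.5], -18.8],
  [0.1, [4.8, 15.2, 8.5], -18.8],
  [0.1, [4.8, 15.2, 8.5], -18.8],
  [0.1, [4.8, 15.2, 8.5], -18.8],
])

```text
time: 10.67
tcp_pos: [0.6512, 0.1318, 0.0566]
tcp_rot: [2.219, 2.22, 0.006]
force: [0.1, 0.9, -0.2]
gripper_width: 0.047
```

```bash
python3 fit1.py r1 round .649 .094 90 0
```

```text
round [2.74000e-02 6.47700e-01 9.28000e-02 8.94254e+01] [2.74000e-02 6.47600e-01 9.28000e-02 8.95476e+01]
toe in tool mm [-2. -3. -0.] shoe yaw - tool yaw -0.58
```

View pics/r1f.png

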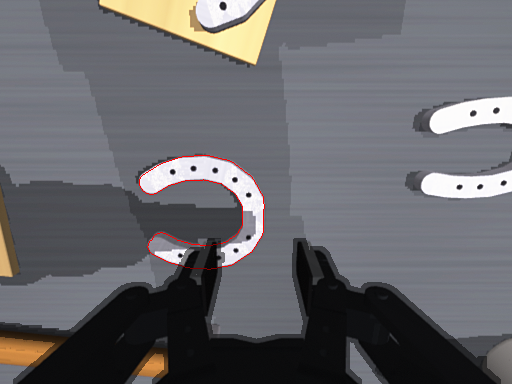

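>>> drive_tool([
  [0.1, [-0.1, -0.2, 2.5], 0.5],
  [0.1, [-0.1, -0.2, 4.6], 0.5],
  [0.1, [-0.1, -0.2, 5], 0.5],
  [0.1, [-0.1, -0.2, 5], 0.5],
  [0.1, [-0.1, -0.2, 5], 0.5],
  [0.1, [-0.1, -0.2, 5], 0.5],
  [0.1, [-0.1, -0.2, 5], 0.5],
  [0.1, [-0.1, -0.2, 5], 0.5],
])

```text
time: 11.38
tcp_pos: [0.6486, 0.1306, 0.0049]
tcp_rot: [2.23, 2.211, 0.003]
force: [0.4, 0.1, -0.4]
gripper_width: 0.0471
```

```bash
python3 fit1.py r2 round .648 .093 89.5 0;python3 -c "
from h import *
toe(.6477,.0928,89.4,.001)"
```

```text
round [1.80000e-02 6.47500e-01 9.21000e-02 9.91933e+01] [1.800e-02 6.475e-01 9.210e-02 9.923e+01]
toe in tool mm [-2.  -6.8 -0. ] shoe yaw - tool yaw 9.69
t 11.43 cur [0.6483 0.1306 0.0045] yaw 89.5 tilt [ 1.8e-03  2.0e-04 -1.0e+00] j6 -1.44 w 0.047
  shift cm [-0.08 -0.03  0.35] twist 0.1 rows>= 1
```

View pics/r2f.png

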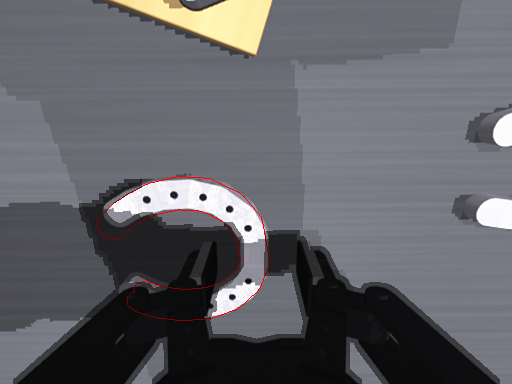

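>>> drive_tool([
  [0.1, [-0.1, 0, 0.2], 0],
  [0.1, [-0.1, 0, 0.2], 0],
  [-1, [-0.1, 0, 0.2], 0],
  [-1, [-0.1, 0, 0.2], 0],
  [-1, [-0.1, 0, 0.2], 0],
  [-1, [-0.1, 0, 0.2], 0],
  [-1, [-0.1, 0, 0.2], 0],
  [-1, [-0.1, 0, 0.2], 0],
  [-1, [-0.1, 0, 0.2], 0],
])

```text
time: 12.18
tcp_pos: [0.6476, 0.1296, 0.0014]
tcp_rot: [2.231, 2.212, 0.0]
force: [0.1, 0.0, 0.9]
gripper_width: 0.0144
```

```bash
python3 -c "
from h import *
toe(.6477,.0928,89.4,.001)
place(.4736,-.1054,82.9,.05,0,0,0)"
```

```text
t 12.18 cur [0.6476 0.1296 0.0014] yaw 89.51 tilt [ 2.e-04  2.e-04 -1.e+00] j6 -1.44 w 0.0144
  shift cm [0.02 0.05 0.04] twist 0.11 rows>= 1
t 12.18 cur [0.6476 0.1296 0.0014] yaw 89.51 tilt [ 2.e-04  2.e-04 -1.e+00] j6 -1.44 w 0.0144
  shift cm [-19.97 -16.77  -4.87] twist 6.61 rows>= 7
```

>>> drive_tool([
  [-1, [0, 0, -2], 0],
  [-1, [0, 0, -5], 0],
  [-1, [-3, -2.5, -5], 1],
  [-1, [-6, -5, -5], 2],
  [-1, [-9, -7.5, -5], 3],
  [-1, [-12, -10, -5], 4],
  [-1, [-15, -12.5, -5], 5],
  [-1, [-18, -15, -5], 6],
  [-1, [-20, -16.8, -5], 6.6],
  [-1, [-20, -16.8, -5], 6.6],
  [-1, [-20, -16.8, -5], 6.6],
  [-1, [-20, -16.8, -5], 6.6],
  [-1, [-20, -16.8, -5], 6.6],
  [-1, [-20, -16.8, -5], 6.6],
  [-1, [-20, -16.8, -5], 6.6],
])

```text
time: 13.43
tcp_pos: [0.4782, -0.0684, 0.0512]
tcp_rot: [-2.353, -2.081, 0.0]
force: [-0.4, 0.2, -1.0]
gripper_width: 0.0139
```

```bash
python3 fit1.py r3 round .4736 -.1054 82.9 49;python3 -c "
from h import *
place(.4736,-.1054,82.9,.0094,.3,.5,0)"
```

```text
round [ 1.8000e-02  4.7440e-01 -1.0490e-01  8.2923e+01] [ 1.80000e-02  4.74500e-01 -1.05000e-01  8.27227e+01]
toe in tool mm [ 0.4  0.8 -0. ] shoe yaw - tool yaw -0.06
t 13.48 cur [ 0.4781 -0.0685  0.0512] yaw 82.98 tilt [-2.e-04  1.e-04 -1.e+00] j6 -1.7 w 0.0138
  shift cm [-0.05 -0.04  4.18] twist 0.08 rows>= 2
```

View pics/r3f.png

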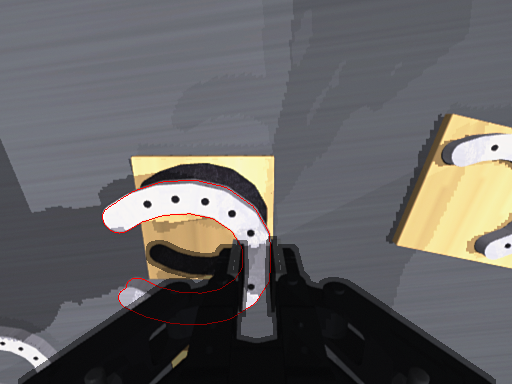

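>>> drive_tool([
  [-1, [0, 0, 2.5], 0],
  [-1, [-0.1, -0.1, 3.6], 0],
  [-1, [-0.1, -0.1, 4.1], 0],
  [-1, [-0.1, -0.1, 4.1], 0],
  [-1, [-0.1, -0.1, 4.1], 0],
  [-1, [-0.1, -0.1, 4.1], 0],
  [-1, [-0.1, -0.1, 4.1], 0],
  [-1, [-0.1, -0.1, 4.1], 0],
  [-1, [-0.1, -0.1, 4.1], 0],
  [-1, [-0.1, -0.1, 4.1], 0],
])

```text
time: 14.32
tcp_pos: [0.4766, -0.07, 0.0103]
tcp_rot: [-2.355, -2.08, 0.0]
force: [-0.2, 0.8, -1.2]
gripper_width: 0.014
```

```bash
python3 -c "
from h import *
place(.4736,-.1054,82.9,.0094,.3,.6,0)"
```

```text
t 14.32 cur [ 0.4766 -0.07    0.0103] yaw 82.9 tilt [-0. -0. -1.] j6 -1.7 w 0.014
  shift cm [0.12 0.08 0.09] twist 0.0 rows>= 1
```

>>> drive_tool([
  [-1, [0.1, 0.1, 0.1], 0],
  [-1, [0.1, 0.1, 0.1], 0],
  [-1, [0.1, 0.1, 0.1], 0],
  [-1, [0.1, 0.1, 0.1], 0],
  [-1, [0.1, 0.1, 0.1], 0],
  [-1, [0.1, 0.1, 0.1], 0],
  [-1, [0.1, 0.1, 0.1], 0],
])

```text
time: 14.9
tcp_pos: [0.4779, -0.0691, 0.0094]
tcp_rot: [2.355, 2.08, 0.0]
force: [0.9, 0.2, -0.1]
gripper_width: 0.0142
```

```bash
python3 -c "
from h import *
place(.4736,-.1054,82.9,.0094,.3,.6,0)"
```

```text
t 14.9 cur [ 0.4779 -0.0691  0.0094] yaw 82.9 tilt [ 2.e-04 -0.e+00 -1.e+00] j6 -1.7 w 0.0142
  shift cm [ 0.02 -0.03 -0.  ] twist 0.0 rows>= 1
```

>>> drive_tool([
  [0.1, [0, 0, 0], 0],
  [0.1, [0, 0, 0], 0],
  [0.1, [0, 0, 0], 0],
  [0.1, [0, 0, 0], 0],
  [0.1, [0, 0, 0], 0],
  [0.1, [0, 0, -2], 0],
  [0.1, [0, 0, -5], 0],
  [0.1, [0, 0, -9], 0],
  [0.1, [0, 0, -13], 0],
  [0.1, [0, 0, -13], 0],
  [0.1, [0, 0, -13], 0],
  [0.1, [0, 0, -13], 0],
])

```text
time: 15.9
tcp_pos: [0.4777, -0.0691, 0.1391]
tcp_rot: [2.354, 2.079, 0.0]
force: [-0.8, 0.3, 0.1]
gripper_width: 0.0469
```

```bash
python3 fit1.py p2 round .4736 -.1054 82.9 8
python3 -c "
from h import *
toe(.6007,-.3173,84.5,.05)"
```

```text
round [ 1.30000e-02  4.73700e-01 -1.05100e-01  8.23159e+01] [ 1.30000e-02  4.73600e-01 -1.05200e-01  8.22166e+01]
toe in tool mm [ 0.7  1.6 -0. ] shoe yaw - tool yaw -0.59
t 15.95 cur [ 0.477  -0.0689  0.138 ] yaw 82.9 tilt [-1.8e-03  5.0e-04 -1.0e+00] j6 -1.7 w 0.0469
  shift cm [-19.42  15.26   8.77] twist -1.6 rows>= 7
```

View pics/p2f.png

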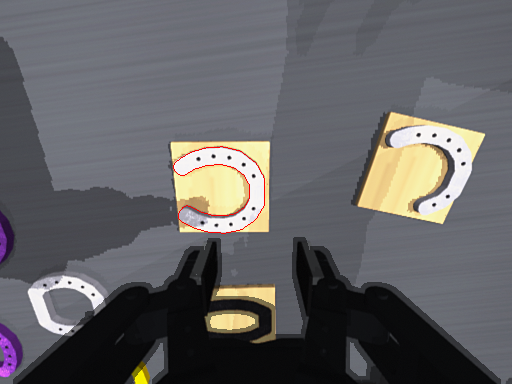

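>>> drive_tool([
  [0.1, [-3, 2.4, 0], 0],
  [0.1, [-6, 4.8, 0], 0],
  [0.1, [-9, 7, 0], -1],
  [0.1, [-12, 9.4, 0], -1.6],
  [0.1, [-15, 11.8, 0], -1.6],
  [0.1, [-18, 14, 2], -1.6],
  [0.1, [-19.4, 15.2, 5], -1.6],
  [0.1, [-19.4, 15.2, 8.8], -1.6],
  [0.1, [-19.4, 15.2, 8.8], -1.6],
  [0.1, [-19.4, 15.2, 8.8], -1.6],
  [0.1, [-19.4, 15.2, 8.8], -1.6],
  [0.1, [-19.4, 15.2, 8.8], -1.6],
  [0.1, [-19.4, 15.2, 8.8], -1.6],
])

```text
time: 17.03
tcp_pos: [0.6063, -0.2807, 0.0544]
tcp_rot: [2.322, 2.11, 0.002]
force: [-0.5, -0.1, 0.6]
gripper_width: 0.0466
```

```bash
python3 fit1.py b1 bar .6007 -.3173 84.5 0
```

```text
bar [ 2.17000e-02  6.00000e-01 -3.16700e-01  8.52208e+01] [ 2.17000e-02  5.99900e-01 -3.16700e-01  8.46612e+01]
toe in tool mm [ 0.6 -3.2 -0. ] shoe yaw - tool yaw 0.68
```

View pics/b1f.png

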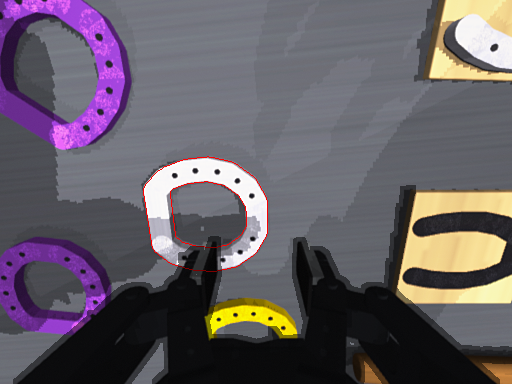

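>>> drive_tool([
  [0.1, [0.1, -0.2, 2.5], -0.5],
  [0.1, [0.1, -0.2, 4.4], -0.5],
  [0.1, [0.1, -0.2, 4.8], -0.5],
  [0.1, [0.1, -0.2, 4.8], -0.5],
  [0.1, [0.1, -0.2, 4.8], -0.5],
  [0.1, [0.1, -0.2, 4.8], -0.5],
  [0.1, [0.1, -0.2, 4.8], -0.5],
  [0.1, [0.1, -0.2, 4.8], -0.5],
])

```text
time: 17.75
tcp_pos: [0.6036, -0.2797, 0.0048]
tcp_rot: [2.315, 2.121, 0.001]
force: [-0.1, -0.0, 0.3]
gripper_width: 0.047
```

```bash
python3 -c "
from h import *
toe(.6,-.3167,85.1,.0015)
cv2.imwrite('pics/b2.png',snapshot('wrist'))"
```

```text
t 17.75 cur [ 0.6036 -0.2797  0.0048] yaw 85.0 tilt [ 0.0019 -0.0011 -1.    ] j6 -1.99 w 0.047
  shift cm [-0.01 -0.05  0.33] twist -0.1 rows>= 1
```

View pics/b2.png

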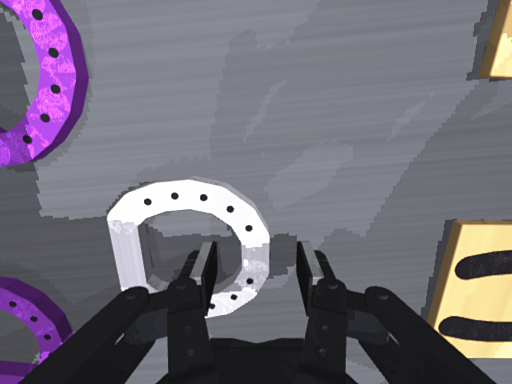

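>>> drive_tool([
  [0.1, [0, 0, 0.1], 0],
  [0.1, [0, 0, 0.1], 0],
  [-1, [0, 0, 0.1], 0],
  [-1, [0, 0, 0.1], 0],
  [-1, [0, 0, 0.1], 0],
  [-1, [0, 0, 0.1], 0],
  [-1, [0, 0, 0.1], 0],
  [-1, [0, 0, 0.1], 0],
  [-1, [0, 0, 0.1], 0],
])

```text
time: 18.55
tcp_pos: [0.6029, -0.2791, 0.0025]
tcp_rot: [2.316, 2.122, 0.0]
force: [-0.4, 1.2, 2.7]
gripper_width: 0.0145
```

```bash
python3 -c "
from h import *
toe(.6,-.3167,85.1,.0015)
place(.4131,.3265,82.3,.06,.3,.5,0)"
```

```text
t 18.55 cur [ 0.6029 -0.2791  0.0025] yaw 85.01 tilt [ 2.e-04  0.e+00 -1.e+00] j6 -1.99 w 0.0145
  shift cm [-0.07  0.03  0.1 ] twist -0.09 rows>= 1
t 18.55 cur [ 0.6029 -0.2791  0.0025] yaw 85.01 tilt [ 2.e-04  0.e+00 -1.e+00] j6 -1.99 w 0.0145
  shift cm [ 62.35 -24.05  -5.76] twist 2.71 rows>= 17
```

>>> drive_tool([
  [-1, [0, 0, -3], 0],
  [-1, [0, 0, -6], 0],
  [-1, [3.7, -1.4, -7], 0],
  [-1, [7.4, -2.8, -7], 0],
  [-1, [11.1, -4.3, -7], 0],
  [-1, [14.8, -5.7, -7], 0],
  [-1, [18.5, -7.1, -7], 0.5],
  [-1, [22.2, -8.6, -7], 1],
  [-1, [25.9, -10, -7], 1.5],
  [-1, [29.6, -11.4, -7], 2],
  [-1, [33.3, -12.8, -7], 2.7],
  [-1, [37, -14.3, -7], 2.7],
  [-1, [40.7, -15.7, -7], 2.7],
  [-1, [44.4, -17.1, -7], 2.7],
  [-1, [48.1, -18.5, -7], 2.7],
  [-1, [51.8, -20, -7], 2.7],
  [-1, [55.5, -21.4, -7], 2.7],
  [-1, [59.2, -22.8, -7], 2.7],
  [-1, [62.3, -24, -6.5], 2.7],
  [-1, [62.3, -24, -5.8], 2.7],
])

```text
time: 20.22
tcp_pos: [0.4164, 0.368, 0.0611]
tcp_rot: [-2.36, -2.071, -0.005]
force: [0.4, 0.8, -1.5]
gripper_width: 0.0139
```

>>> drive_tool([
  [-1, [0, 0, 0], 0],
  [-1, [0, 0, 0], 0],
  [-1, [0, 0, 0], 0],
  [-1, [0, 0, 0], 0],
  [-1, [0, 0, 0], 0],
])

```text
time: 20.63
tcp_pos: [0.4187, 0.3614, 0.0607]
tcp_rot: [2.367, 2.065, 0.001]
force: [0.4, -0.1, -1.2]
gripper_width: 0.014
```

```bash
python3 fit1.py b3 bar .4131 .3265 82.3 58;python3 -c "
from h import *
place(.4131,.3265,82.3,.0105,.3,.5,0)"
```

```text
bar [3.43000e-02 4.13800e-01 3.25500e-01 8.29449e+01] [3.44000e-02 4.13900e-01 3.25500e-01 8.29327e+01]
toe in tool mm [ 0.6 -0.3  0. ] shoe yaw - tool yaw 0.73
t 20.68 cur [0.4186 0.3616 0.0607] yaw 82.21 tilt [ 5.e-04  3.e-04 -1.e+00] j6 -0.82 w 0.014
  shift cm [ 0.12 -0.13  5.02] twist -0.09 rows>= 2
```

View pics/b3f.png

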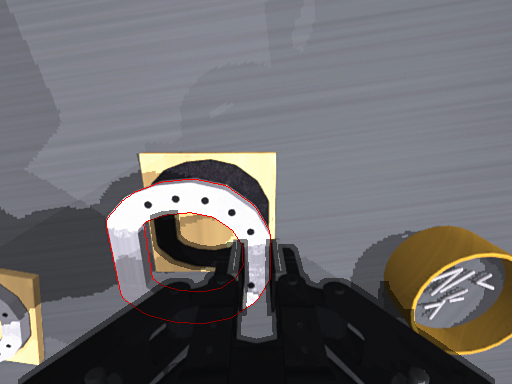

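>>> drive_tool([
  [-1, [0.1, -0.1, 2.5], 0],
  [-1, [0.1, -0.1, 4.4], 0],
  [-1, [0.1, -0.1, 4.9], 0],
  [-1, [0.1, -0.1, 4.9], 0],
  [-1, [0.1, -0.1, 4.9], 0],
  [-1, [0.1, -0.1, 4.9], 0],
  [-1, [0.1, -0.1, 4.9], 0],
  [-1, [0.1, -0.1, 4.9], 0],
  [-1, [0.1, -0.1, 4.9], 0],
  [-1, [0.1, -0.1, 4.9], 0],
])

```text
time: 21.52
tcp_pos: [0.4171, 0.3635, 0.0114]
tcp_rot: [2.365, 2.067, 0.0]
force: [-0.1, -1.2, -1.0]
gripper_width: 0.014
```

```bash
python3 -c "
from h import *
place(.4131,.3265,82.3,.0105,.4,.1,.2)
cv2.imwrite('pics/b4.png',snapshot('wrist'))"
```

```text
t 21.52 cur [0.4171 0.3635 0.0114] yaw 82.3 tilt [ 1.e-04  1.e-04 -1.e+00] j6 -0.81 w 0.014
  shift cm [-0.06  0.09  0.09] twist 0.2 rows>= 1
```

View pics/b4.png

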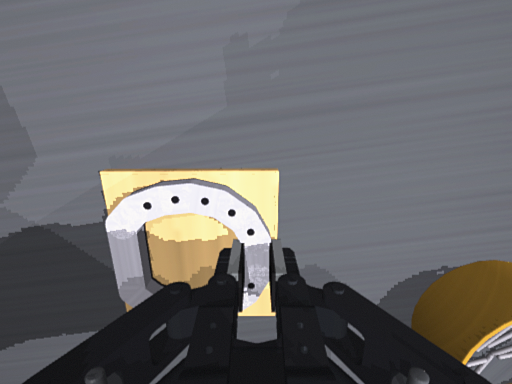

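>>> drive_tool([
  [-1, [-0.1, 0.1, 0.1], 0.2],
  [-1, [-0.1, 0.1, 0.1], 0.2],
  [-1, [-0.1, 0.1, 0.1], 0.2],
  [-1, [-0.1, 0.1, 0.1], 0.2],
  [-1, [-0.1, 0.1, 0.1], 0.2],
  [-1, [-0.1, 0.1, 0.1], 0.2],
  [0.1, [-0.1, 0.1, 0.1], 0.2],
  [0.1, [-0.1, 0.1, 0.1], 0.2],
  [0.1, [-0.1, 0.1, 0.1], 0.2],
  [0.1, [-0.1, 0.1, 0.1], 0.2],
  [0.1, [-0.1, 0.1, 0.1], 0.2],
  [0.1, [-0.1, 0.1, -2], 0.2],
  [0.1, [-0.1, 0.1, -5], 0.2],
  [0.1, [-0.1, 0.1, -9], 0.2],
  [0.1, [-0.1, 0.1, -13], 0.2],
  [0.1, [-0.1, 0.1, -13], 0.2],
  [0.1, [-0.1, 0.1, -13], 0.2],
  [0.1, [-0.1, 0.1, -13], 0.2],
])

```text
time: 23.07
tcp_pos: [0.418, 0.3624, 0.1413]
tcp_rot: [2.369, 2.063, 0.001]
force: [-0.5, -0.1, -1.4]
gripper_width: 0.0469
```

```bash
python3 fit1.py p3 bar .4131 .3265 82.3 8
python3 -c "
from h import *
toe(.5985,.2985,94.4,.05)"
```

```text
bar [1.86000e-02 4.13500e-01 3.26300e-01 8.19057e+01] [1.87000e-02 4.13700e-01 3.26300e-01 8.18373e+01]
toe in tool mm [ 1.3  1.3 -0. ] shoe yaw - tool yaw -0.2
t 23.12 cur [0.4173 0.3619 0.1401] yaw 82.1 tilt [-0.0014 -0.001  -1.    ] j6 -0.81 w 0.0467
  shift cm [-0.16 18.05  8.99] twist -12.3 rows>= 5
```

View pics/p3f.png

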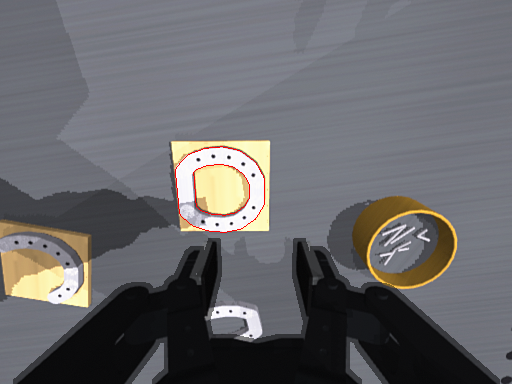

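Bar shoe is on its outline. Now the narrow shoe.

>>> drive_tool([
  [0.1, [0, 3.6, 0], -3],
  [0.1, [0, 7.2, 0], -6],
  [0.1, [-0.1, 10.8, 0], -9],
  [0.1, [-0.1, 14.4, 1], -12.3],
  [0.1, [-0.1, 18, 4], -12.3],
  [0.1, [-0.1, 18, 8], -12.3],
  [0.1, [-0.1, 18, 9], -12.3],
  [0.1, [-0.1, 18, 9], -12.3],
  [0.1, [-0.1, 18, 9], -12.3],
  [0.1, [-0.1, 18, 9], -12.3],
  [0.1, [-0.1, 18, 9], -12.3],
  [0.1, [-0.1, 18, 9], -12.3],
])

```text
time: 24.12
tcp_pos: [0.5971, 0.3378, 0.0544]
tcp_rot: [2.132, 2.305, 0.006]
force: [-0.4, 0.6, -0.3]
gripper_width: 0.0473
```

```bash
python3 fit1.py n1 narrow .5985 .2985 94.4 0
```

```text
narrow [ 0.2411  0.5973  0.299  93.9235] [ 0.2412  0.5973  0.2994 93.6891]
toe in tool mm [-1.5 -2.4 -0. ] shoe yaw - tool yaw -0.52
```

View pics/n1f.png

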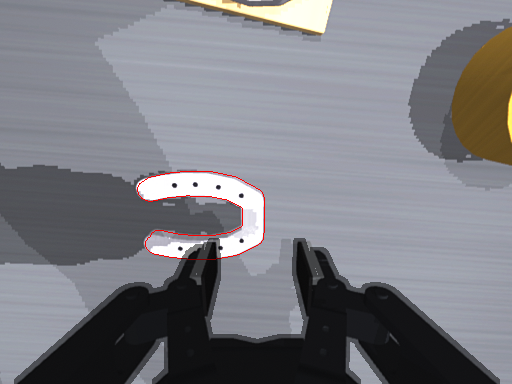

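>>> drive_tool([
  [0.1, [-0.1, -0.1, 2.5], 0.4],
  [0.1, [-0.1, -0.2, 4.3], 0.4],
  [0.1, [-0.1, -0.2, 4.8], 0.4],
  [0.1, [-0.1, -0.2, 4.8], 0.4],
  [0.1, [-0.1, -0.2, 4.8], 0.4],
  [0.1, [-0.1, -0.2, 4.8], 0.4],
  [0.1, [-0.1, -0.2, 4.8], 0.4],
  [0.1, [-0.1, -0.2, 4.8], 0.4],
])

```text
time: 24.83
tcp_pos: [0.5951, 0.336, 0.0049]
tcp_rot: [2.142, 2.297, 0.003]
force: [0.6, 0.3, -0.3]
gripper_width: 0.0473
```

```bash
python3 -c "
from h import *
toe(.5974,.2988,94,.0015)
cv2.imwrite('pics/n2.png',snapshot('wrist'))"
```

```text
t 24.83 cur [0.5951 0.336  0.0049] yaw 94.01 tilt [ 0.0021  0.001  -1.    ] j6 -1.2 w 0.0473
  shift cm [-0.02 -0.03  0.34] twist 0.01 rows>= 1
```

View pics/n2.png

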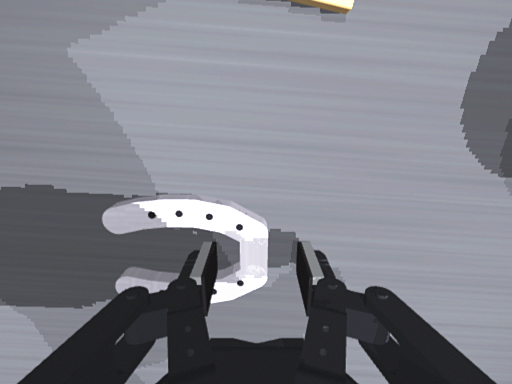

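>>> drive_tool([
  [0.1, [0, 0, 0.15], 0],
  [0.1, [0, 0, 0.15], 0],
  [-1, [0, 0, 0.15], 0],
  [-1, [0, 0, 0.15], 0],
  [-1, [0, 0, 0.15], 0],
  [-1, [0, 0, 0.15], 0],
  [-1, [0, 0, 0.15], 0],
  [-1, [0, 0, 0.15], 0],
  [-1, [0, 0, 0.15], 0],
])

```text
time: 25.63
tcp_pos: [0.5943, 0.3357, 0.002]
tcp_rot: [2.142, 2.298, 0.001]
force: [0.3, 1.8, 2.0]
gripper_width: 0.0144
```

```bash
python3 -c "
from h import *
toe(.5974,.2988,94,.0015)
place(.6482,-.1162,84.8,.06,.3,.2,0)"
```

```text
t 25.63 cur [0.5943 0.3357 0.002 ] yaw 94.01 tilt [ 4.e-04  4.e-04 -1.e+00] j6 -1.2 w 0.0144
  shift cm [-0.    0.05  0.05] twist 0.01 rows>= 1
t 25.63 cur [0.5943 0.3357 0.002 ] yaw 94.01 tilt [ 4.e-04  4.e-04 -1.e+00] j6 -1.2 w 0.0144
  shift cm [-41.83   2.79  -5.81] twist 9.21 rows>= 11
```

>>> drive_tool([
  [-1, [0, 0, -3], 0],
  [-1, [0, 0, -6], 0],
  [-1, [-3.7, 0.3, -6], 0],
  [-1, [-7.5, 0.6, -6], 1],
  [-1, [-11.2, 0.9, -6], 2],
  [-1, [-15, 1.2, -6], 4],
  [-1, [-18.8, 1.5, -6], 6],
  [-1, [-22.5, 1.8, -6], 8],
  [-1, [-26.2, 2, -6], 9.2],
  [-1, [-30, 2.2, -6], 9.2],
  [-1, [-33.8, 2.4, -6], 9.2],
  [-1, [-37.5, 2.6, -6], 9.2],
  [-1, [-41.8, 2.8, -6], 9.2],
  [-1, [-41.8, 2.8, -5.8], 9.2],
  [-1, [-41.8, 2.8, -5.8], 9.2],
  [-1, [-41.8, 2.8, -5.8], 9.2],
  [-1, [-41.8, 2.8, -5.8], 9.2],
  [-1, [-41.8, 2.8, -5.8], 9.2],
  [-1, [-41.8, 2.8, -5.8], 9.2],
])

```text
time: 27.22
tcp_pos: [0.6512, -0.0781, 0.0598]
tcp_rot: [-2.318, -2.121, 0.0]
force: [0.1, -0.2, -1.5]
gripper_width: 0.0141
```

```bash
python3 fit1.py n3 narrow .6482 -.1162 84.8 58;python3 -c "
from h import *
place(.6482,-.1162,84.8,.0105,.3,.4,0)"
```

```text
narrow [ 2.61000e-02  6.50300e-01 -1.14200e-01  8.31163e+01] [ 2.62000e-02  6.50200e-01 -1.14400e-01  8.36322e+01]
toe in tool mm [ 1.1  3.4 -0. ] shoe yaw - tool yaw -1.79
t 27.27 cur [ 0.6512 -0.0782  0.0598] yaw 84.9 tilt [-1.e-04  1.e-04 -1.e+00] j6 -1.68 w 0.0142
  shift cm [-0.14  0.    4.93] twist 0.1 rows>= 2
```

View pics/n3f.png

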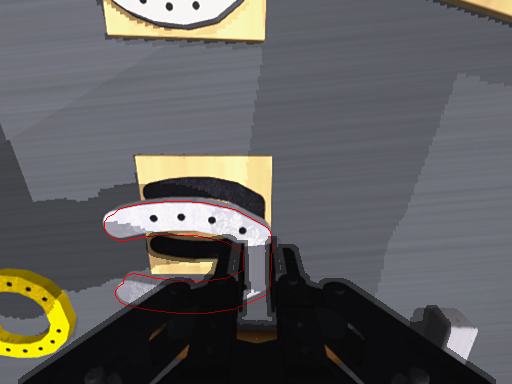

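```bash
cat > n3.py <<'E'
from h import *
c=calibration('wrist'); im=cv2.imread('pics/n3.png'); p,R,_=tf()
box=(85,150,290,335)
f=im.astype(float); mn=f.min(2); s=f.max(2)-mn
for a,b in((110,170),(115,140),(125,150),(140,180)):
    soft=(np.clip((mn-a)/(b-a),0,1)*(s<40))[box[1]:box[3],box[0]:box[2]]
    cv2.imwrite(f'pics/n3s{a}.png',(soft*255).astype(np.uint8))
    for zb in(.056,.058):
        r=fit(c,'narrow',soft,box,(zb,zb+.01),.649,-.1155,ss=2,angles=np.radians([83,85]),W=wmask(im,box))[0]
        th=np.radians(r[3]); tp=np.array([r[1]+.037*np.cos(th),r[2]+.037*np.sin(th),p[2]])
        print(a,b,zb,np.round(r,4),'toe',np.round(R.T@(tp-p)*1e3,1))
E
python3 n3.py; python3 -c "
import cv2,numpy as np
cv2.imwrite('pics/n3s.png',np.vstack([cv2.resize(cv2.imread('pics/n3s125.png'),None,fx=1.5,fy=1.5),cv2.resize(cv2.imread('pics/n3.png')[150:335,85:290],None,fx=1.5,fy=1.5)]))"
```

```text
110 170 0.056 [ 3.32000e-02  6.50800e-01 -1.15200e-01  8.36229e+01] toe [ 0.2  3.7 -0. ]
110 170 0.058 [ 3.44000e-02  6.50400e-01 -1.14500e-01  8.32656e+01] toe [ 0.8  3.4 -0. ]
115 140 0.056 [ 2.78000e-02  6.50100e-01 -1.15000e-01  8.46914e+01] toe [ 0.3  2.2 -0. ]
115 140 0.058 [ 2.89000e-02  6.49200e-01 -1.14000e-01  8.50554e+01] toe [ 1.2  1.  -0. ]
125 150 0.056 [ 3.88000e-02  6.51000e-01 -1.15500e-01  8.36469e+01] toe [-0.2  3.9 -0. ]
125 150 0.058 [ 4.0100e-02  6.5050e-01 -1.1470e-01  8.2966e+01] toe [ 0.6  3.8 -0. ]
140 180 0.056 [ 4.80000e-02  6.51600e-01 -1.14900e-01  8.29324e+01] toe [ 0.5  4.9 -0. ]
140 180 0.058 [ 4.93000e-02  6.51100e-01 -1.14300e-01  8.27194e+01] toe [ 1.   4.4 -0. ]
```

View pics/n3s.png

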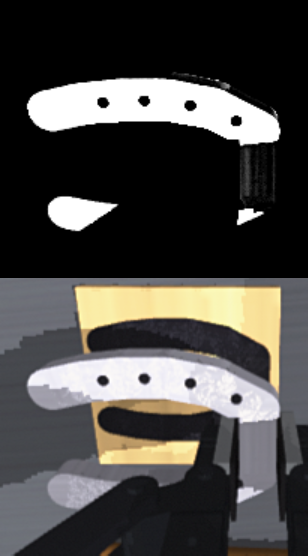

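>>> drive_tool([
  [-1, [-0.1, -0.1, 2.5], 0],
  [-1, [-0.1, -0.1, 4.4], 0],
  [-1, [-0.1, -0.1, 4.9], 0],
  [-1, [-0.1, -0.1, 4.9], 0],
  [-1, [-0.1, -0.1, 4.9], 0],
  [-1, [-0.1, -0.1, 4.9], 0],
  [-1, [-0.1, -0.1, 4.9], 0],
  [-1, [-0.1, -0.1, 4.9], 0],
  [-1, [-0.1, -0.1, 4.9], 0],
  [-1, [-0.1, -0.1, 4.9], 0],
])

```text
time: 28.1
tcp_pos: [0.6502, -0.0805, 0.0109]
tcp_rot: [2.32, 2.118, 0.0]
force: [0.6, 0.6, -1.4]
gripper_width: 0.0138
```

```bash
python3 -c "
from h import *
place(.6482,-.1162,84.8,.010,.4,1,0)
cv2.imwrite('pics/n4.png',snapshot('wrist'))"
```

```text
t 28.1 cur [ 0.6502 -0.0805  0.0109] yaw 84.8 tilt [ 1.e-04 -0.e+00 -1.e+00] j6 -1.68 w 0.0138
  shift cm [0.09 0.03 0.09] twist 0.0 rows>= 1
```

View pics/n4.png

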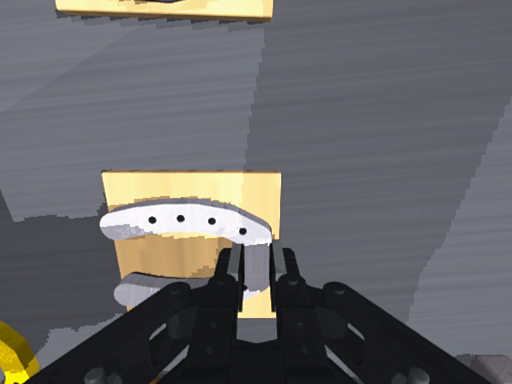

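>>> drive_tool([
  [-1, [0.1, 0, 0.1], 0],
  [-1, [0.1, 0, 0.1], 0],
  [-1, [0.1, 0, 0.1], 0],
  [-1, [0.1, 0, 0.1], 0],
  [-1, [0.1, 0, 0.1], 0],
  [-1, [0.1, 0, 0.1], 0],
  [0.1, [0.1, 0, 0.1], 0],
  [0.1, [0.1, 0, 0.1], 0],
  [0.1, [0.1, 0, 0.1], 0],
  [0.1, [0.1, 0, 0.1], 0],
  [0.1, [0.1, 0, 0.1], 0],
  [0.1, [0.1, 0, -2], 0],
  [0.1, [0.1, 0, -5], 0],
  [0.1, [0.1, 0, -9], 0],
  [0.1, [0.1, 0, -13], 0],
  [0.1, [0.1, 0, -13], 0],
  [0.1, [0.1, 0, -13], 0],
  [0.1, [0.1, 0, -13], 0],
])

```text
time: 29.65
tcp_pos: [0.6504, -0.0795, 0.141]
tcp_rot: [2.319, 2.118, 0.001]
force: [0.2, 0.5, -0.5]
gripper_width: 0.0471
```

```bash
python3 fit1.py p4 narrow .6482 -.1162 84.8 8
```

```text
narrow [ 1.35000e-02  6.47700e-01 -1.15100e-01  8.46667e+01] [ 1.35000e-02  6.47700e-01 -1.15200e-01  8.48384e+01]
toe in tool mm [ 1.2  1.6 -0. ] shoe yaw - tool yaw -0.14
```

View pics/p4f.png

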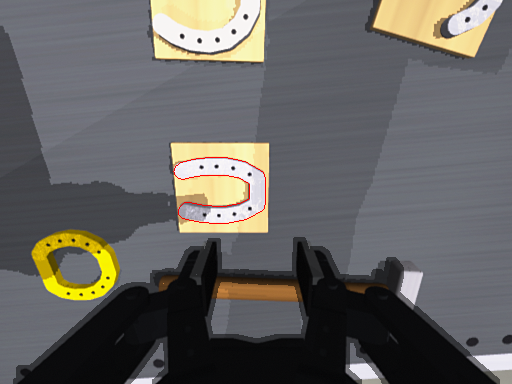

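>>> drive_tool([
  [1, [0, -4, -2], 0],
  [1, [0, -8, -4], 0],
  [1, [0, -12, -6], 0],
  [1, [0, -15, -9], 0],
  [1, [0, -15, -9], 0],
  [1, [0, -15, -9], 0],
  [1, [0, -15, -9], 0],
  [1, [0, -15, -9], 0],
  [1, [0, -15, -9], 0],
  [1, [0, -15, -9], 0],
])

```text
time: 30.53
tcp_pos: [0.5008, -0.0658, 0.2289]
tcp_rot: [-2.318, -2.117, 0.003]
force: [-0.1, -0.3, -0.1]
gripper_width: 0.0856
```

Run:
```python
from h import *
w=snapshot('wrist'); s=snapshot('side'); t=snapshot('top'); 
cv2.imwrite('pics/end_w.png',w); cv2.imwrite('pics/end_s.png',cv2.resize(s[100:300,150:350],None,fx=3,fy=3,interpolation=cv2.INTER_CUBIC)); cv2.imwrite('pics/end_t.png',t)
t0=cv2.imread('pics/top0.png')
cv2.imwrite('pics/end_tt.png',np.vstack([t0[100:260,80:440],t[100:260,80:440]]))
print(state()['time'],state()['qvel'])
```

```text
30.6833 [-0.00026642 -0.01000357  0.00104764  0.00081172  0.00233783  0.00024797]
```

View pics/end_w.png

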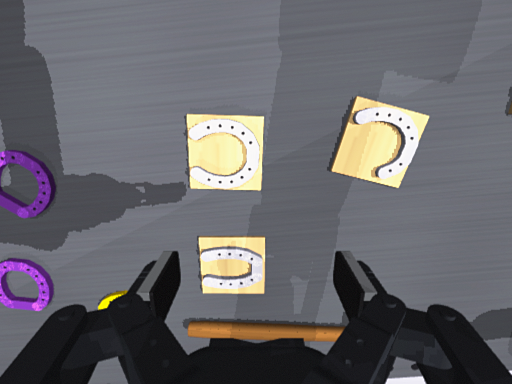

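View pics/end_s.png

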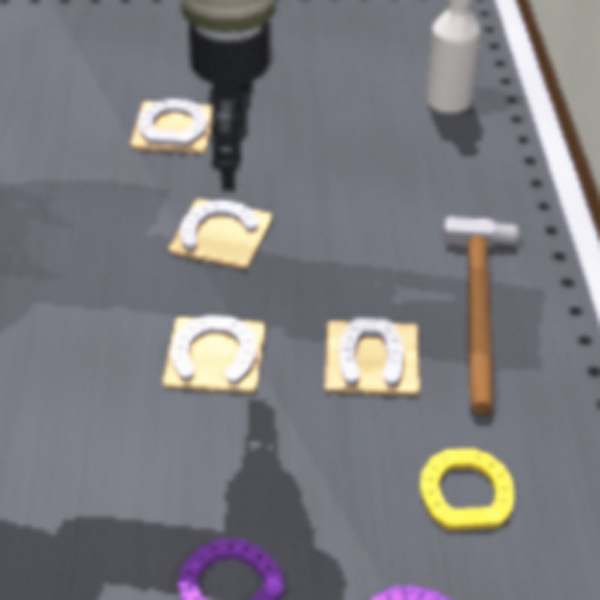

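View pics/end_tt.png

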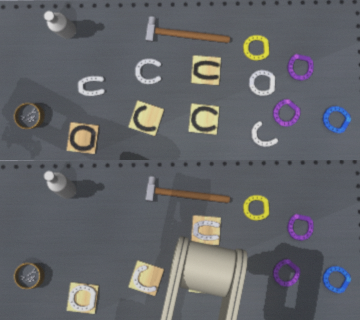

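All four shoes are flat on their boards, with no dark band showing. The hammer, tin and look-alikes are where they were.

```bash
python3 -c "
from rig import *
print(finish_job())"
```

```text
the job is handed in; nothing more can be done
None
```

All four shoes (short, round, bar and narrow) now lie flat on their own boards, toe on the marked toe. Each was gripped across the toe, lowered onto its outline and released. I handed the job in at about 31 s of the 118 s allowed.

- **Fit:** After each release I fitted the shoe's outline in the wrist picture against the board outline I had measured earlier. All four agree to about 1 mm (narrow is the largest at 1.2 mm) and under 1° in angle.
- **Final pictures:** No dark band shows on any board in these views. By eye, the hammer, tin and coloured look-alikes are where they were at the start.
- **Checks that disagreed:** Two wrist-picture fits came out wrong because the gripper and shade hid part of the shoe.
  - The round shoe just before gripping read about 10° off.
  - The narrow shoe in the hand read about 3 mm and 2° off.
  - I relied on the clearer views instead, and the fits after release bore that out.

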